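# Free the seized beam lock and weigh the flange

### The job

The double-pan balance has come out of a damp store with its beam-lock bolt rusted fast: work the bolt free with short out-and-back strokes of its knob and draw it fully out. Only then weigh the aluminium flange lying in the left pan: stand brass weights upright in the right pan until the beam levels with the red pointer inside the green band, and let go. Leave the beaker and the green-lidded jar where they stand.

Things in the scene. Friction and masses are not known exactly. Their poses are not given: they have to be found in the camera images.
- balance: Grey double-pan balance, fixed. Origin: centre of its base on the worktop; x to its back, y to its left pan, z up. Base 335 mm wide, from x -0.148 to 0.070, 36 mm high. Mast with dial (white plate, green band): 86 mm wide, x 0.03 to 0.06, 0.22 m high. Bolt guides 74 mm high at x -0.10, y 0.024 and -0.077.
- lock_bolt (a joint): Travel of the rusty lock bolt, m: 0 = home (beam locked level), 0.055 = fully out at its end stop, towards the balance's -y. Seized: it binds dead at about 9, 15, 21 or 27 mm and pulling harder does not help. Pushed back 6 mm or more from there, then pulled, it passes that place. 2 to 4 such places are left. Past them it runs out with about 4 N. It frees the beam at about 0.033.
- lock_knob (a point): Middle of the upright steel knob of the lock bolt, where to grip it: the knob is a cylinder of 18 mm diameter from 89 to 131 mm above the worktop, this point is 110 mm up; it is at (-0.10, 0.003 - lock_bolt) in the balance's frame and moves with the bolt.
- beam (a joint): Tilt of the beam, rad, damped, at rest in about 1.5 s: 0 = level, + = left pan (flange) low, - = right pan low, stops at +-0.16. It is proportional: 100 g more in one pan than in the other tilts it 0.068 rad. The pointer is inside the green band within +-0.041 rad.
- left_pan_top (a point): Centre of the left pan's floor (round steel pan, inside radius 68 mm, rim 4 mm above the floor), 95 mm above the worktop when level. At (0, 0.125) in the balance's frame.
- right_pan_top (a point): Centre of the right pan's floor, the same size, 95 mm above the worktop when level; moves up or down by up to 20 mm with the beam. At (0, -0.125) in the balance's frame. It takes two weights side by side 60 mm apart.
- flange: Turned aluminium flange, 112 mm diameter, 46 mm high with its hub, lying in the left pan. Origin: centre of its underside. Weighs between 0.57 and 0.73 kg, so 500 g and one of the smaller weights bring the beam level.
- weight_500: Brass 500 g weight, the largest: 50 mm diameter, body 58 mm high, 94 mm high in all, with a round knob of 20 mm diameter from 72 to 94 mm up. Origin: centre of its underside, z up.
- weight_200: Brass 200 g weight, middle size: 40 mm diameter, body 38 mm high, 74 mm high in all, with a round knob of 20 mm diameter from 52 to 74 mm up. Origin: centre of its underside, z up.
- weight_100: Brass 100 g weight, the smallest: 32 mm diameter, body 28 mm high, 64 mm high in all, with a round knob of 20 mm diameter from 42 to 64 mm up. Origin: centre of its underside, z up.
- beaker: Glass beaker, about 79 mm across, 88 mm high, a bystander. Origin: centre of its underside.
- sample_jar: White jar with green lid, 55 mm diameter, 76 mm high, a bystander. Origin: centre of its underside.

How it is judged:
By the outcome, as a careful person would: the job done as asked, in the order asked, and still so for the second after the job is handed in, with the robot touching nothing.
It also fails if it takes over 70 s, if anything falls off the work surface, if the arm or the gripper's body presses on something with over 40 N, if the wrist force passes 120 N, or if a joint passes its speed limit or range.

### The arm

A 6-joint arm with a two-finger parallel gripper is mounted at the origin on a cart in front of the work surface, level with it; the furniture and walls round the work are solid. World frame = base frame: x ahead of the robot, y to its left, z up, the work surface at z = 0. Lengths are in m, angles in rad, forces in N, time in s.
With the tool pointing down it reaches from about 0.25 to 0.8 m from the base axis. Payload 8.5 kg.
Tool frame: the origin (TCP) lies midway between the tips of the shut fingers; the grasp point (between the pads) lies hold_point_z behind it (hold_point_z is the distance from the TCP to the grasp point, in m); z points along the fingers, y is the line along which they close (so a half turn about z gives the same grasp; the last joint's range is limited). The gripper opens to 85 mm and grips with 20 to 120 N. Pads are 22 mm wide; open, the fingers measure 114 mm over their backs; the gripper's body (76 mm by 85 mm) begins 54 mm behind the grasp point. The pads swing forward as they close: fully open they stand 13 mm farther back than shut.
Start: joints at [1.245, 0.238, -0.013, 1.319, 0, 1.571], TCP at [0.168, 0.497, 0.207] pointing down, gripper open.
Joint ranges: [-2.66, 2.66], [-1.03, 1.9], [-1.14, 1.46], [-1.82, 2.27], [-1.45, 1.34], [-3.14, 3.14]. Speed limits (rad/s): [2.22, 2.22, 2.79, 3.14, 3.14, 3.14].

### API

Orientations are given as a unit quaternion [w, x, y, z].
In Python, from plant import get_state, read_camera, camera_params, finish_job, hold_point_z gives the robot as it stands.
- The arm moves only by the shell command python3 -m inch 'ROWS'. ROWS is JSON, a list of rows, each an object of numbers: "x", "y", "z": the shift along the tool's x, y, z each as a share of 300 mm, from -1 to 1; "ax", "ay", "az": the turn, a rotation vector about the tool's x, y, z each as a share of 45 degrees, from -1 to 1; "fingers": the gripper command: -1 is shut, 1 is fully open, values between are in proportion. A call has exactly 5 rows; each row shifts and turns the commanded pose from where the row before left it, along the tool's axes as they then stand; what a row does not reach is not made up. A row lasts 1/12 s, in which the tool goes at most 41.7 mm and 7.16 degrees, less where a joint would pass 70% of its speed; a pose out of reach is approached as far as the arm can. A call with a number of a shift or a turn outside -1 to 1 is refused whole. A call with a gripper value outside its range is refused whole. The fingers move at their own pace and stop on an object; the grip force is fixed at half the most. Time passes only in rows, so rows that do not move let the fingers close, or fill a call up. It gives the time, the measured TCP pose, the force, the opening and the grip force at its end, in the units of the state.
- get_state(): the state, without advancing time (a new reading comes with each control period).
- read_camera(name): name is "scene" or "side" or "wrist"; returns (picture, depth): 420x560x3 uint8, red, green, blue; 420x560 float32, m along the optical axis (not along the pixel's ray), 0 where there is no reading.
- camera_params(name): a dict with "mtx" (3x3 intrinsics, pixels), "dist" ([k1, k2, p1, p2, k3] as OpenCV has them; the pictures are not rectified), "R" (3x3) and "t" (3): a world point X has camera coordinates R X + t. Camera axes: x right, y down, z forward; pixel columns grow to the right and rows downward; lengths in m; the calibration is good to about 2 mm. A picture is of the moment at which its call begins: read the wrist's pose just before it. camera_params takes no time and is no camera call; for the wrist camera it gives the pose at the moment of the call.
- finish_job(): hands the job in; it is judged then, once.
The state is a dict: "clock": time; "q": joint angles; "joint_velocities": joint speeds; "effort": joint torques, N m; "position": TCP position; "ee_rot": TCP orientation; "force": force on the tool from outside, world axes, zero at the start; "ft_torque": the same for the moment, N m; "finger_gap": opening from 0.0 (shut) to 1.0 (fully open); "gripper_force": force on a finger pad.
Only numpy, scipy, OpenCV 4.12 (cv2) and the standard library are available. Lean on these libraries where they do the work, as an engineer would, in place of code of your own. Each camera call takes 0.05 s, during which the arm holds its last target. There are 200 camera calls.

## Working session

There is one attempt and no reset: what is moved stays moved. The work goes in short steps, Python scripts to look and compute and a shell command to move; the robot and the scene stay as the last step left them, time stands still between calls to the robot, and variables do not carry over. Pictures are saved under pics/ and viewed, at most 10 in all, crops included, and the job is handed in when it is done.

```bash
ls; mkdir -p pics; python3 - <<'E'
from plant import *
import cv2,numpy as np
s=get_state();print(s, hold_point_z)
ims=[]
for n in("scene","side"):
    p,d=read_camera(n);c=camera_params(n);np.savez(f"{n}0.npz",p=p,d=d,**c)
    print(n,c["mtx"].round(1).tolist(),c["dist"],(-c["R"].T@c["t"]).round(3),c["R"].round(2).tolist())
    cv2.imwrite(f"pics/{n}0.png",p[:,:,::-1])
E
```

```text
pics
{'clock': 0.0, 'q': array([ 1.24499082e+00,  2.38779175e-01, -1.42653523e-02,  1.31919713e+00,
        7.43650868e-06,  1.57077171e+00]), 'joint_velocities': array([-7.84464209e-05, -2.29592300e-04,  8.34317262e-04, -7.68343525e-04,
        1.70531780e-03, -3.84724553e-04]), 'effort': array([ 1.93202693e-03, -5.38778293e+01,  3.46439159e+01,  1.85243762e-02,
        1.16081318e-05,  7.45180643e-06]), 'position': array([0.16788969, 0.4969507 , 0.20647417]), 'ee_rot': array([-1.20882297e-04,  1.62171021e-01,  9.86762402e-01, -7.12495128e-04]), 'force': array([-0.56014233,  0.56601586,  0.17536324]), 'ft_torque': array([ 0.01159395, -0.05719617, -0.01397014]), 'gripper_force': 0.0, 'finger_gap': 1.0004300496292742} 0.0187
scene [[403.9, 0.0, 286.8], [0.0, 403.9, 207.1], [0.0, 0.0, 1.0]] [-0.0991024  0.         0.         0.         0.       ] [-0.067 -0.684  0.956] [[0.72, -0.7, -0.02], [-0.51, -0.51, -0.69], [0.47, 0.5, -0.73]]
side [[380.1, 0.0, 282.0], [0.0, 380.1, 205.3], [0.0, 0.0, 1.0]] [-0.02722877  0.          0.          0.          0.        ] [ 0.077 -0.867  0.441] [[0.87, -0.5, -0.01], [-0.19, -0.31, -0.93], [0.46, 0.81, -0.36]]
```

View pics/scene0.png

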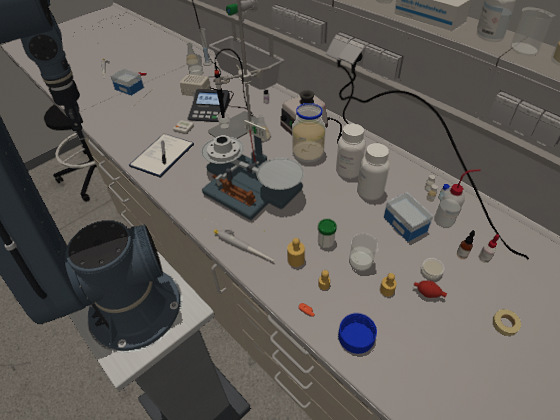

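View pics/side0.png

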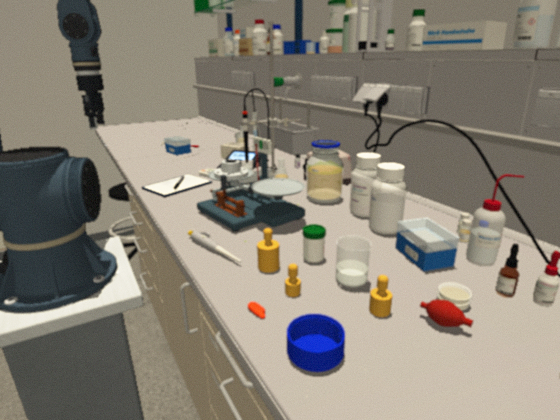

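The scene view shows the 500 g weight at (296,252), 100 g at (325,281) and 200 g at (388,284). The balance is around (250,180), with the right pan at (280,180). The jar is at (327,233) and the beaker at (362,253). The side view agrees. Next I'll measure and zoom in on the balance.

```bash
cat > h.py <<'E'
import numpy as np,cv2
def load(n): return dict(np.load(n))
def rays(c,uv):
    n=cv2.undistortPoints(np.float64(uv).reshape(-1,1,2),c["mtx"],c["dist"]).reshape(-1,2)
    return np.c_[n,np.ones(len(n))]
def world(c,uv,z):  # depth -> world
    return (rays(c,uv)*np.reshape(z,(-1,1))-c["t"])@c["R"]
def plane(c,uv,h):
    d=rays(c,uv)@c["R"];o=-c["R"].T@c["t"]
    return o+d*((h-o[2])/d[:,2])[:,None]
def tri(c1,uv1,c2,uv2):
    P=[np.c_[c["R"],c["t"]] for c in(c1,c2)]
    X=cv2.triangulatePoints(P[0],P[1],rays(c1,uv1)[:,:2].T.copy(),rays(c2,uv2)[:,:2].T.copy())
    return (X[:3]/X[3]).T
def cloud(c):
    v,u=np.nonzero(c["d"]>0);W=np.full(c["d"].shape+(3,),np.nan)
    W[v,u]=world(c,np.c_[u,v],c["d"][v,u]);return W
E
python3 - <<'E'
from h import *
A,B=load("scene0.npz"),load("side0.npz")
blobs=[]
for c in(A,B):
    h=cv2.cvtColor(c["p"],cv2.COLOR_RGB2HSV);m=cv2.inRange(h,(12,140,90),(28,255,255))
    n,l,s,ce=cv2.connectedComponentsWithStats(m);W=cloud(c);L=[]
    for i in range(1,n):
        if s[i,4]>60:
            P=W[l==i];P=P[~np.isnan(P[:,0])]
            top=s[i,1];k=(l==i)&(np.arange(420)[:,None]<top+s[i,3]*0.28);kv,ku=np.nonzero(k)
            bv,bu=np.nonzero(l==i)
            print(s[i],ce[i].round(1),np.median(P,0).round(3),"zmax",P[:,2].max().round(3),"knob",ku.mean().round(1),kv.mean().round(1),np.nanmedian(W[k],0).round(3))
W=cloud(A);print()
for c in (A,B):
    W=cloud(c);k=(abs(W[...,2]-.095)<.012)&(abs(W[...,0]-.45)<.3)&(W[...,1]>-.2)&(W[...,1]<.45)
    n,l,s,ce=cv2.connectedComponentsWithStats(k.astype(np.uint8))
    for i in range(1,n):
        if s[i,4]>80:
            P=W[l==i];(cx,cy),r=cv2.minEnclosingCircle(P[:,:2].astype(np.float32));print(s[i],P.mean(0).round(3),(round(cx,3),round(cy,3),round(r,3)))
a=cv2.resize(A["p"][120:230,180:320],None,fx=5,fy=5,interpolation=cv2.INTER_CUBIC)
cv2.imwrite("pics/zoomA.png",a[:,:,::-1])
E
```

```text
[288 239  16  28 321] [295.6 252.5] [ 0.414 -0.203  0.058] zmax 0.097 knob 295.5 243.4 [ 0.419 -0.196  0.081]
[319 271  11  19 135] [324.2 280.2] [ 0.411 -0.315  0.031] zmax 0.069 knob 324.6 273.4 [ 0.412 -0.312  0.064]
[382 273  14  23 200] [388.7 284.8] [ 0.518 -0.449  0.039] zmax 0.078 knob 389.5 276.6 [ 0.523 -0.442  0.073]
[258 228  21  45 708] [268.  252.7] [ 0.414 -0.211  0.045] zmax 0.094 knob 267.6 234.1 [ 0.418 -0.201  0.084]
[285 264  16  33 352] [292.5 282. ] [ 0.41  -0.319  0.028] zmax 0.064 knob 292.5 268.8 [ 0.412 -0.317  0.059]
[370 275  22  42 654] [380.6 298.3] [ 0.516 -0.452  0.036] zmax 0.074 knob 382.2 280.9 [ 0.52  -0.448  0.069]

[201 137  43  27 655] [0.514 0.253 0.094] (0.528, 0.268, 0.077)
[251 151  16  11  97] [0.588 0.147 0.094] (0.59, 0.152, 0.029)
[ 257  158   47   32 1050] [0.57  0.024 0.104] (0.572, 0.025, 0.076)
[208 167  46  15 410] [0.517 0.238 0.093] (0.525, 0.265, 0.076)
[306 167  13  12  90] [0.743 0.108 0.096] (0.748, 0.117, 0.035)
[252 173  52  24 786] [0.571 0.032 0.103] (0.573, 0.063, 0.115)
```

View pics/zoomA.png

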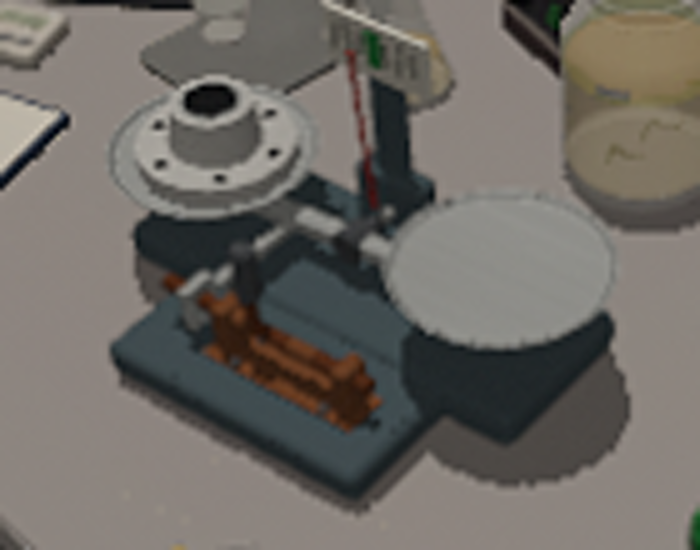

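The zoom shows the dark upright knob at scene pixel (229,174), and the rusty bolt with its guides below it. The right pan centre is at about (0.572,0.025). The balance is yawed about +11°. I'll move over the knob and look with the wrist camera.

```bash
cat > go.py <<'E'
# usage: go.py x y z yawdeg(of tool y) : remaining move in tool axes (shares) 
import sys,numpy as np
from plant import *
from scipy.spatial.transform import Rotation as Ro
s=get_state();w,x,y,z=s["ee_rot"];R=Ro.from_quat([x,y,z,w]).as_matrix()
print("t",round(s["clock"],2),"pos",s["position"].round(4),"F",s["force"].round(1),"gap",round(s["finger_gap"],3),"q6",s["q"][5].round(2))
a=list(map(float,sys.argv[1:]))
if a:
    t=np.radians(a[3]);Y=np.array([-0,0,0.]);Y=np.array([np.cos(t),np.sin(t),0]);Z=np.array([0,0,-1.]);D=np.c_[np.cross(Y,Z),Y,Z]
    print("tool mm",(R.T@(np.array(a[:3])-s["position"])*1000).round(1),"share",(R.T@(np.array(a[:3])-s["position"])/.3).round(4),"turn share",(Ro.from_matrix(R.T@D).as_rotvec()/np.radians(45)).round(4))
    print("share once turned",(D.T@(np.array(a[:3])-s["position"])/.3).round(4))
E
python3 -m inch '[{"az":-0.133,"z":-0.06,"fingers":1},{"az":-0.133,"z":-0.06,"fingers":1},{"az":-0.133,"z":-0.06,"fingers":1},{"az":-0.133,"z":-0.06,"fingers":1},{"az":-0.133,"z":-0.06,"fingers":1}]'
python3 - <<'E'
from h import *
A,B=load("scene0.npz"),load("side0.npz")
for z in(.09,.11,.13):print(z,plane(A,[[229,175]],z).round(3))
E
python3 go.py 0.42 0.13 0.297 101
```

```text
0.09 [[0.461 0.146 0.09 ]]
0.11 [[0.449 0.127 0.11 ]]
0.13 [[0.437 0.108 0.13 ]]
t 0.1 pos [0.1679 0.497  0.2066] F [-0.4  0.   0.4] gap 1.001 q6 1.57
tool mm [-356.3 -267.1  -90.1] share [-1.1877 -0.8905 -0.3004] turn share [-1.500e-03 -4.000e-04 -6.592e-01]
share once turned [-0.5914 -1.3613 -0.3015]$[0]: bad value
```

```bash

python3 -m inch '[{"x":0,"y":0,"z":-0.06,"ax":0,"ay":0,"az":-0.133,"fingers":1},{"x":0,"y":0,"z":-0.06,"ax":0,"ay":0,"az":-0.133,"fingers":1},{"x":0,"y":0,"z":-0.06,"ax":0,"ay":0,"az":-0.133,"fingers":1},{"x":0,"y":0,"z":-0.06,"ax":0,"ay":0,"az":-0.133,"fingers":1},{"x":0,"y":0,"z":-0.06,"ax":0,"ay":0,"az":-0.133,"fingers":1}]'
python3 go.py 0.42 0.13 0.297 101
```

```text
clock: 0.52
position: [0.1679, 0.4971, 0.2976]
ee_rot: [-0.0, -0.101, 0.995, -0.0]
force: [-0.6, 0.1, 0.3]
finger_gap: 0.997
gripper_force: 0.0
t 0.52 pos [0.1679 0.4971 0.2976] F [-0.6  0.1  0.3] gap 0.997 q6 1.04
tool mm [-173.4 -410.1    0.8] share [-0.5781 -1.3671  0.0028] turn share [-0.001  -0.0006  0.0123]
share once turned [-0.5913 -1.3614  0.0021]
```

```bash

python3 -m inch '[{"x":-0.05,"y":-0.115,"z":0,"ax":0,"ay":0,"az":0,"fingers":1},{"x":-0.05,"y":-0.115,"z":0,"ax":0,"ay":0,"az":0,"fingers":1},{"x":-0.05,"y":-0.115,"z":0,"ax":0,"ay":0,"az":0,"fingers":1},{"x":-0.05,"y":-0.115,"z":0,"ax":0,"ay":0,"az":0,"fingers":1},{"x":-0.05,"y":-0.115,"z":0,"ax":0,"ay":0,"az":0,"fingers":1}]'
python3 -m inch '[{"x":-0.05,"y":-0.115,"z":0,"ax":0,"ay":0,"az":0,"fingers":1},{"x":-0.05,"y":-0.115,"z":0,"ax":0,"ay":0,"az":0,"fingers":1},{"x":-0.05,"y":-0.115,"z":0,"ax":0,"ay":0,"az":0,"fingers":1},{"x":-0.05,"y":-0.115,"z":0,"ax":0,"ay":0,"az":0,"fingers":1},{"x":-0.05,"y":-0.115,"z":0,"ax":0,"ay":0,"az":0,"fingers":1}]'
python3 -m inch '[{"x":-0.04,"y":-0.1,"z":0,"ax":0,"ay":0,"az":0,"fingers":1},{"x":-0.04,"y":-0.1,"z":0,"ax":0,"ay":0,"az":0.01,"fingers":1},{"x":0,"y":0,"z":0,"ax":0,"ay":0,"az":0,"fingers":1},{"x":0,"y":0,"z":0,"ax":0,"ay":0,"az":0,"fingers":1},{"x":0,"y":0,"z":0,"ax":0,"ay":0,"az":0,"fingers":1}]'
python3 go.py 0.42 0.13 0.297 101
python3 - <<'E'
from plant import *
import numpy as np,cv2
c=camera_params("wrist");p,d=read_camera("wrist");np.savez("w1.npz",p=p,d=d,**c);cv2.imwrite("pics/w1.png",p[:,:,::-1])
print((-c["R"].T@c["t"]).round(3),c["R"].round(2).tolist())
E
```

```text
clock: 0.93
position: [0.2756, 0.3412, 0.2969]
ee_rot: [-0.0, -0.098, 0.995, -0.0]
force: [1.2, 0.9, -0.0]
finger_gap: 1.001
gripper_force: 0.0
clock: 1.35
position: [0.383, 0.1865, 0.297]
ee_rot: [-0.0, -0.098, 0.995, -0.0]
force: [0.7, 0.8, 0.1]
finger_gap: 1.002
gripper_force: 0.0
clock: 1.77
position: [0.4174, 0.1341, 0.2969]
ee_rot: [-0.0, -0.094, 0.996, 0.0]
force: [0.3, 0.9, -0.7]
finger_gap: 1.0
gripper_force: 0.0
t 1.77 pos [0.4174 0.1341 0.2969] F [ 0.3  0.9 -0.7] gap 1.0 q6 0.12
tool mm [-1.7 -4.5 -0.1] share [-0.0058 -0.0151 -0.0005] turn share [ 0.0002 -0.0011 -0.0053]
share once turned [-0.0057 -0.0151 -0.0005]
[0.353 0.122 0.463] [[-0.19, 0.98, 0.0], [0.95, 0.18, 0.26], [0.25, 0.05, -0.97]]
```

View pics/w1.png

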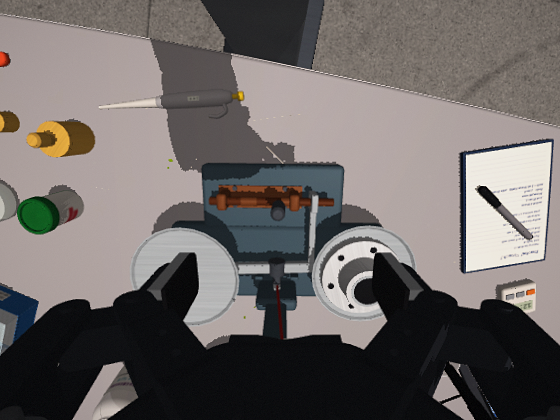

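The wrist view shows the knob top at (277,212) and the right pan at about (186,276). The left pan and flange are at about (363,273), and the rod of the beam arm is at (315,230). Now I'll fit the positions.

```bash
python3 - <<'E'
from h import *
c=load("w1.npz");W=cloud(c);g=c["p"].astype(int)
# knob: points near z 0.12-.14
k=(W[...,2]>.112)&(W[...,2]<.14);k[:, :265]=0;k[:,292:]=0;k[:195]=0;k[230:]=0
P=W[k];print("knob",P.shape,np.median(P,0).round(4),P.min(0).round(3),P.max(0).round(3))
# base edge: dark bluish mask row of the front edge
for col in(215,240,265,290,315,335):
    z=W[150:190,col,2];i=np.nonzero(z>.028)[0];print(col,150+i[0],W[150+i[0],col].round(3))
print("base sides",[W[180,u].round(3).tolist() for u in(200,203,206,340,343,346)])
for nm,x0,x1 in(("R",125,243),("L",308,420)):
    sub=np.zeros((420,560),bool);sub[215:330,x0:x1]=1
    z=W[...,2];k=sub&(abs(z-.099)<.01)&(g.min(-1)>120)
    n,l,s,ce=cv2.connectedComponentsWithStats(k.astype(np.uint8));i=1+np.argmax(s[1:,4])
    P=W[l==i];h=cv2.convexHull(P[:,:2].astype(np.float32));(cx,cy),r=cv2.minEnclosingCircle(h)
    print(nm,s[i],np.median(P,0).round(4),round(cx,4),round(cy,4),round(r,4))
h=np.median(W[225:250,314:317].reshape(-1,3),0);print("rod",h.round(3), [W[v,315].round(3).tolist() for v in(198,210,225,240,255)])
E
```

```text
knob (203, 3) [0.4469 0.1307 0.1292] [0.441 0.122 0.112] [0.458 0.139 0.132]
215 165 [0.42  0.03  0.029]
240 166 [0.415 0.066 0.029]
265 166 [0.408 0.103 0.03 ]
290 167 [0.403 0.139 0.03 ]
315 167 [0.396 0.175 0.03 ]
335 167 [0.39  0.205 0.028]
base sides [[0.454, 0.002, -0.002], [0.446, 0.015, 0.031], [0.445, 0.019, 0.031], [0.407, 0.216, 0.033], [0.407, 0.222, 0.026], [0.41, 0.232, -0.001]]
R [ 130  228  109   99 5336] [0.5511 0.0439 0.1037] 0.5697 0.0235 0.0752
L [ 322  241   77   72 1633] [0.512  0.2364 0.0996] 0.5263 0.2634 0.0567
rod [0.498 0.197 0.036] [[0.432, 0.179, 0.076], [0.449, 0.182, 0.077], [0.474, 0.189, 0.063], [0.506, 0.199, 0.036], [0.531, 0.204, 0.035]]
```

```bash
python3 go.py 0.4475 0.130 0.095 100.8
```

```text
t 1.82 pos [0.4173 0.1346 0.297 ] F [-0.5  0.5  0. ] gap 0.999 q6 0.12
tool mm [-28.9 -10.2 202. ] share [-0.0965 -0.034   0.6732] turn share [ 0.0001 -0.0007  0.0007]
share once turned [-0.0961 -0.0339  0.6732]
```

```bash

python3 -m inch '[{"x":-0.048,"y":-0.017,"z":0.07,"ax":0,"ay":0,"az":0,"fingers":1},{"x":-0.048,"y":-0.017,"z":0.07,"ax":0,"ay":0,"az":0,"fingers":1},{"x":0,"y":0,"z":0.12,"ax":0,"ay":0,"az":0,"fingers":0.5},{"x":0,"y":0,"z":0.12,"ax":0,"ay":0,"az":0,"fingers":0.5},{"x":0,"y":0,"z":0.1,"ax":0,"ay":0,"az":0,"fingers":0.5}]'
python3 -m inch '[{"x":0,"y":0,"z":0.1,"ax":0,"ay":0,"az":0,"fingers":0.5},{"x":0,"y":0,"z":0.093,"ax":0,"ay":0,"az":0,"fingers":0.5},{"x":0,"y":0,"z":0,"ax":0,"ay":0,"az":0,"fingers":0.5},{"x":0,"y":0,"z":0,"ax":0,"ay":0,"az":0,"fingers":0.5},{"x":0,"y":0,"z":0,"ax":0,"ay":0,"az":0,"fingers":0.5}]'
python3 -m inch '[{"x":0,"y":0,"z":0,"ax":0,"ay":0,"az":0,"fingers":-1},{"x":0,"y":0,"z":0,"ax":0,"ay":0,"az":0,"fingers":-1},{"x":0,"y":0,"z":0,"ax":0,"ay":0,"az":0,"fingers":-1},{"x":0,"y":0,"z":0,"ax":0,"ay":0,"az":0,"fingers":-1},{"x":0,"y":0,"z":0,"ax":0,"ay":0,"az":0,"fingers":-1}]'
python3 go.py 0.4475 0.130 0.095 100.8
```

```text
clock: 2.23
position: [0.4468, 0.1306, 0.1511]
ee_rot: [-0.0, -0.095, 0.995, -0.0]
force: [0.1, 0.2, 0.1]
finger_gap: 0.752
gripper_force: 0.0
clock: 2.65
position: [0.4485, 0.1304, 0.0967]
ee_rot: [0.001, -0.095, 0.995, 0.0]
force: [1.2, -0.5, 1.3]
finger_gap: 0.753
gripper_force: 0.0
clock: 3.07
position: [0.4486, 0.1296, 0.0964]
ee_rot: [0.001, -0.094, 0.996, 0.0]
force: [-2.0, -0.7, 9.9]
finger_gap: 0.164
gripper_force: 58.9
t 3.07 pos [0.4486 0.1296 0.0964] F [-2.  -0.7  9.9] gap 0.164 q6 0.09
tool mm [1.  0.6 1.4] share [0.0033 0.0019 0.0046] turn share [ 0.0002  0.0023 -0.    ]
share once turned [0.0033 0.0019 0.0046]
```

```bash

python3 -m inch '[{"x":0,"y":-0.007,"z":-0.003,"ax":0,"ay":0,"az":0,"fingers":-1},{"x":0,"y":-0.007,"z":0,"ax":0,"ay":0,"az":0,"fingers":-1},{"x":0,"y":-0.007,"z":0,"ax":0,"ay":0,"az":0,"fingers":-1},{"x":0,"y":-0.007,"z":0,"ax":0,"ay":0,"az":0,"fingers":-1},{"x":0,"y":-0.007,"z":0,"ax":0,"ay":0,"az":0,"fingers":-1}]'
```

```text
clock: 3.48
position: [0.4501, 0.1208, 0.0965]
ee_rot: [0.0, -0.095, 0.996, 0.002]
force: [-0.4, 7.3, -0.9]
finger_gap: 0.163
gripper_force: 59.5
```

```bash

python3 -m inch '[{"x":0,"y":-0.005,"z":0,"ax":0,"ay":0,"az":0,"fingers":-1},{"x":0,"y":-0.005,"z":0,"ax":0,"ay":0,"az":0,"fingers":-1},{"x":0,"y":0,"z":0,"ax":0,"ay":0,"az":0,"fingers":-1},{"x":0,"y":0,"z":0,"ax":0,"ay":0,"az":0,"fingers":-1},{"x":0,"y":0,"z":0,"ax":0,"ay":0,"az":0,"fingers":-1}]'
```

```text
clock: 3.9
position: [0.4509, 0.1163, 0.0965]
ee_rot: [0.0, -0.094, 0.996, -0.0]
force: [1.1, 1.4, 2.1]
finger_gap: 0.165
gripper_force: 60.1
```

```bash

python3 -m inch '[{"x":0,"y":-0.006,"z":0,"ax":0,"ay":0,"az":0,"fingers":-1},{"x":0,"y":-0.006,"z":0,"ax":0,"ay":0,"az":0,"fingers":-1},{"x":0,"y":-0.003,"z":0,"ax":0,"ay":0,"az":0,"fingers":-1},{"x":0,"y":0,"z":0,"ax":0,"ay":0,"az":0,"fingers":-1},{"x":0,"y":0,"z":0,"ax":0,"ay":0,"az":0,"fingers":-1}]'
```

```text
clock: 4.32
position: [0.4517, 0.1116, 0.0964]
ee_rot: [0.0, -0.094, 0.996, -0.0]
force: [0.3, 2.5, 6.8]
finger_gap: 0.165
gripper_force: 60.4
```

```bash

python3 -m inch '[{"x":0,"y":-0.006,"z":-0.002,"ax":0,"ay":0,"az":0,"fingers":-1},{"x":0,"y":-0.006,"z":0,"ax":0,"ay":0,"az":0,"fingers":-1},{"x":0,"y":-0.003,"z":0,"ax":0,"ay":0,"az":0,"fingers":-1},{"x":0,"y":0,"z":0,"ax":0,"ay":0,"az":0,"fingers":-1},{"x":0,"y":0,"z":0,"ax":0,"ay":0,"az":0,"fingers":-1}]'
python3 - <<'E'
from plant import *
import numpy as np,cv2
c=camera_params("scene");p,d=read_camera("scene");np.savez("s1.npz",p=p,d=d,**c)
a=p[90:230,170:340];cv2.imwrite("pics/s1.png",cv2.resize(a,None,fx=4,fy=4,interpolation=cv2.INTER_CUBIC)[:,:,::-1])
E
```

```text
clock: 4.73
position: [0.4519, 0.1099, 0.0965]
ee_rot: [-0.0, -0.095, 0.995, 0.003]
force: [-0.7, 18.5, 2.5]
finger_gap: 0.164
gripper_force: 60.2
```

View pics/s1.png

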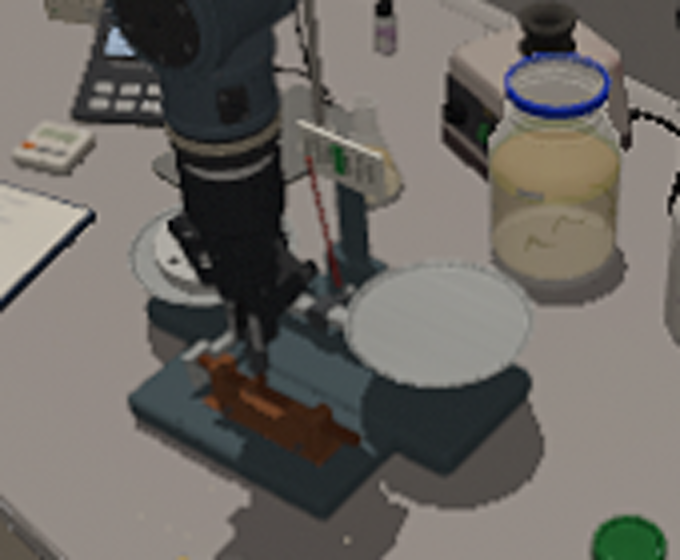

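The crop shows the fingers on the knob and the bolt drawn out to the right by about 20 mm. The force jump says it's bound at the 21 mm place. I'll stroke back 10 mm, then out.

```bash

python3 -m inch '[{"x":0,"y":0.015,"z":0,"ax":0,"ay":0,"az":0,"fingers":-1},{"x":0,"y":0.015,"z":0,"ax":0,"ay":0,"az":0,"fingers":-1},{"x":0,"y":0.01,"z":0,"ax":0,"ay":0,"az":0,"fingers":-1},{"x":0,"y":0,"z":0,"ax":0,"ay":0,"az":0,"fingers":-1},{"x":0,"y":0,"z":0,"ax":0,"ay":0,"az":0,"fingers":-1}]'
python3 -m inch '[{"x":0,"y":-0.01,"z":0,"ax":0,"ay":0,"az":0,"fingers":-1},{"x":0,"y":-0.01,"z":0,"ax":0,"ay":0,"az":0,"fingers":-1},{"x":0,"y":-0.01,"z":0,"ax":0,"ay":0,"az":0,"fingers":-1},{"x":0,"y":-0.01,"z":0,"ax":0,"ay":0,"az":0,"fingers":-1},{"x":0,"y":0,"z":0,"ax":0,"ay":0,"az":0,"fingers":-1}]'
python3 -m inch '[{"x":0,"y":-0.004,"z":0,"ax":0,"ay":0,"az":0,"fingers":-1},{"x":0,"y":-0.004,"z":0,"ax":0,"ay":0,"az":0,"fingers":-1},{"x":0,"y":0,"z":0,"ax":0,"ay":0,"az":0,"fingers":-1},{"x":0,"y":0,"z":0,"ax":0,"ay":0,"az":0,"fingers":-1},{"x":0,"y":0,"z":0,"ax":0,"ay":0,"az":0,"fingers":-1}]'
```

```text
clock: 5.2
position: [0.4504, 0.1185, 0.0965]
ee_rot: [0.0, -0.094, 0.996, -0.001]
force: [5.3, -2.1, -1.3]
finger_gap: 0.168
gripper_force: 59.9
clock: 5.62
position: [0.4524, 0.1072, 0.0966]
ee_rot: [0.0, -0.094, 0.996, 0.0]
force: [3.4, 1.2, -3.0]
finger_gap: 0.161
gripper_force: 59.6
clock: 6.03
position: [0.4527, 0.1053, 0.0966]
ee_rot: [-0.0, -0.094, 0.996, 0.0]
force: [3.4, 2.9, -3.3]
finger_gap: 0.166
gripper_force: 59.6
```

```bash

python3 -m inch '[{"x":0,"y":-0.005,"z":0,"ax":0,"ay":0,"az":0,"fingers":-1},{"x":0,"y":-0.005,"z":0,"ax":0,"ay":0,"az":0,"fingers":-1},{"x":0,"y":-0.005,"z":0,"ax":0,"ay":0,"az":0,"fingers":-1},{"x":0,"y":0,"z":0,"ax":0,"ay":0,"az":0,"fingers":-1},{"x":0,"y":0,"z":0,"ax":0,"ay":0,"az":0,"fingers":-1}]'
```

```text
clock: 6.45
position: [0.453, 0.1039, 0.0966]
ee_rot: [-0.0, -0.095, 0.995, 0.004]
force: [0.7, 18.3, -4.0]
finger_gap: 0.166
gripper_force: 59.8
```

Bound at about 27 mm. Same stroke again.

```bash

python3 -m inch '[{"x":0,"y":0.015,"z":0,"ax":0,"ay":0,"az":0,"fingers":-1},{"x":0,"y":0.015,"z":0,"ax":0,"ay":0,"az":0,"fingers":-1},{"x":0,"y":0.01,"z":0,"ax":0,"ay":0,"az":0,"fingers":-1},{"x":0,"y":0,"z":0,"ax":0,"ay":0,"az":0,"fingers":-1},{"x":0,"y":0,"z":0,"ax":0,"ay":0,"az":0,"fingers":-1}]'
python3 -m inch '[{"x":0,"y":-0.01,"z":0,"ax":0,"ay":0,"az":0,"fingers":-1},{"x":0,"y":-0.01,"z":0,"ax":0,"ay":0,"az":0,"fingers":-1},{"x":0,"y":-0.01,"z":0,"ax":0,"ay":0,"az":0,"fingers":-1},{"x":0,"y":-0.01,"z":0,"ax":0,"ay":0,"az":0,"fingers":-1},{"x":0,"y":0,"z":0,"ax":0,"ay":0,"az":0,"fingers":-1}]'
python3 -m inch '[{"x":0,"y":-0.005,"z":0,"ax":0,"ay":0,"az":0,"fingers":-1},{"x":0,"y":-0.005,"z":0,"ax":0,"ay":0,"az":0,"fingers":-1},{"x":0,"y":-0.002,"z":0,"ax":0,"ay":0,"az":0,"fingers":-1},{"x":0,"y":0,"z":0,"ax":0,"ay":0,"az":0,"fingers":-1},{"x":0,"y":0,"z":0,"ax":0,"ay":0,"az":0,"fingers":-1}]'
```

```text
clock: 6.87
position: [0.4521, 0.1088, 0.0966]
ee_rot: [0.001, -0.093, 0.996, -0.004]
force: [5.1, -0.9, -2.6]
finger_gap: 0.166
gripper_force: 60.3
clock: 7.28
position: [0.4536, 0.1004, 0.0966]
ee_rot: [0.0, -0.094, 0.996, 0.0]
force: [4.7, 0.6, -3.5]
finger_gap: 0.168
gripper_force: 60.3
clock: 7.7
position: [0.4541, 0.0972, 0.0966]
ee_rot: [-0.0, -0.094, 0.996, 0.0]
force: [4.1, 2.2, -3.9]
finger_gap: 0.162
gripper_force: 60.2
```

```bash

python3 -m inch '[{"x":0,"y":-0.012,"z":0,"ax":0,"ay":0,"az":0,"fingers":-1},{"x":0,"y":-0.012,"z":0,"ax":0,"ay":0,"az":0,"fingers":-1},{"x":0,"y":-0.012,"z":0,"ax":0,"ay":0,"az":0,"fingers":-1},{"x":0,"y":-0.012,"z":0,"ax":0,"ay":0,"az":0,"fingers":-1},{"x":0,"y":0,"z":0,"ax":0,"ay":0,"az":0,"fingers":-1}]'
python3 -m inch '[{"x":0,"y":-0.01,"z":0,"ax":0,"ay":0,"az":0,"fingers":-1},{"x":0,"y":-0.01,"z":0,"ax":0,"ay":0,"az":0,"fingers":-1},{"x":0,"y":-0.008,"z":0,"ax":0,"ay":0,"az":0,"fingers":-1},{"x":0,"y":-0.007,"z":0,"ax":0,"ay":0,"az":0,"fingers":-1},{"x":0,"y":0,"z":0,"ax":0,"ay":0,"az":0,"fingers":-1}]'
```

```text
clock: 8.12
position: [0.4567, 0.0826, 0.0966]
ee_rot: [-0.0, -0.094, 0.996, -0.0]
force: [4.1, 0.0, -4.1]
finger_gap: 0.166
gripper_force: 60.3
clock: 8.53
position: [0.4577, 0.0768, 0.0966]
ee_rot: [-0.001, -0.095, 0.995, 0.005]
force: [-2.0, 26.4, -4.0]
finger_gap: 0.162
gripper_force: 60.8
```

End stop reached (26 N at about 54.5 mm of travel). I'll relax, open and lift, then look.

```bash

python3 -m inch '[{"x":0,"y":0.009,"z":0,"ax":0,"ay":0,"az":0,"fingers":-1},{"x":0,"y":0,"z":0,"ax":0,"ay":0,"az":0,"fingers":0.4},{"x":0,"y":0,"z":0,"ax":0,"ay":0,"az":0,"fingers":0.4},{"x":0,"y":0,"z":0,"ax":0,"ay":0,"az":0,"fingers":0.4},{"x":0,"y":0,"z":0,"ax":0,"ay":0,"az":0,"fingers":0.4}]'
python3 -m inch '[{"x":0,"y":0,"z":-0.05,"ax":0,"ay":0,"az":0,"fingers":0.4},{"x":0,"y":0,"z":-0.1,"ax":0,"ay":0,"az":0,"fingers":1},{"x":0.05,"y":0,"z":-0.12,"ax":0,"ay":0,"az":0,"fingers":1},{"x":0.05,"y":-0.1,"z":-0.08,"ax":0,"ay":0,"az":0,"fingers":1},{"x":0.05,"y":-0.12,"z":-0.05,"ax":0,"ay":0,"az":0,"fingers":1}]'
python3 -m inch '[{"x":0,"y":-0.13,"z":0,"ax":0,"ay":0,"az":0,"fingers":1},{"x":0,"y":-0.13,"z":0,"ax":0,"ay":0,"az":0,"fingers":1},{"x":0,"y":-0.13,"z":0,"ax":0,"ay":0,"az":0,"fingers":1},{"x":0,"y":-0.13,"z":0,"ax":0,"ay":0,"az":0,"fingers":1},{"x":0,"y":0,"z":0,"ax":0,"ay":0,"az":0,"fingers":1}]'
python3 go.py 0.416 -0.2 0.25 100.8
python3 - <<'E'
from plant import *
import numpy as np,cv2
c=camera_params("wrist");p,d=read_camera("wrist");np.savez("w2.npz",p=p,d=d,**c)
q,e=read_camera("scene");np.savez("s2.npz",p=q,d=e,**camera_params("scene"))
cv2.imwrite("pics/w2.png",np.vstack([p,cv2.resize(q[90:220,170:342],(560,420),interpolation=cv2.INTER_CUBIC)])[::1,:,::-1][:, :, :][:840:1] if 0 else cv2.resize(np.hstack([p,cv2.resize(q[90:220,170:342],(560,420))]),(800,300))[:,:,::-1])
E
```

```text
clock: 8.95
position: [0.4579, 0.0747, 0.0968]
ee_rot: [-0.0, -0.094, 0.996, -0.0]
force: [0.1, 0.4, 0.4]
finger_gap: 0.701
gripper_force: 0.0
clock: 9.37
position: [0.4267, 0.0024, 0.2195]
ee_rot: [0.001, -0.096, 0.995, -0.0]
force: [1.5, -0.9, -0.9]
finger_gap: 0.999
gripper_force: 0.0
clock: 9.78
position: [0.4565, -0.157, 0.2165]
ee_rot: [0.0, -0.092, 0.996, -0.001]
force: [-0.1, 0.2, -0.9]
finger_gap: 0.999
gripper_force: 0.0
t 9.78 pos [ 0.4565 -0.157   0.2165] F [-0.1  0.2 -0.9] gap 0.999 q6 -0.51
tool mm [ 47.6 -34.9 -33.4] share [ 0.1587 -0.1165 -0.1114] turn share [-0.0033  0.     -0.0063]
share once turned [ 0.1593 -0.1154 -0.1117]
```

View pics/w2.png

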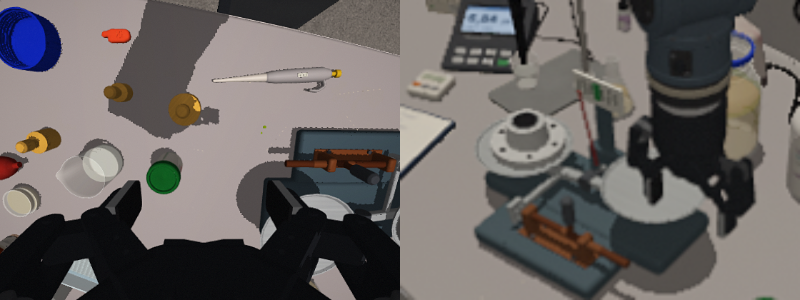

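The left half shows the 500 g weight at about wrist pixel (258,154), 100 g at (165,128), 200 g at (53,195) and the jar at (228,248). The right half shows the bolt drawn well out and the flange pan lower. Next I'll measure the weights from this view, check against the scene camera, and check the bolt knob.

```bash
python3 - <<'E'
from h import *
c=load("w2.npz");W=cloud(c);A=load("scene0.npz")
h=cv2.cvtColor(c["p"],cv2.COLOR_RGB2HSV);m=cv2.inRange(h,(12,110,50),(28,255,255))
n,l,s,ce=cv2.connectedComponentsWithStats(m)
S={500:(295.5,243.4,.094),200:(389.5,276.6,.074),100:(324.6,273.4,.064)}
for i in range(1,n):
    if s[i,4]>300:
        P=W[l==i];P=P[~np.isnan(P[:,0])]
        zt=np.percentile(P[:,2],98);wt=min(S,key=lambda k:abs(S[k][2]-zt))
        K=(l==i)&(W[...,2]>S[wt][2]-.006);v,u=np.nonzero(K);o=cv2.minEnclosingCircle(P[:,:2].astype(np.float32))
        hi=P[P[:,2]>S[wt][2]-.02];co=cv2.minEnclosingCircle(hi[:,:2].astype(np.float32))
        print(wt,s[i],zt.round(3),"top px",u.mean().round(1),v.mean().round(1),np.median(W[K],0).round(4),"mid",hi.mean(0).round(4),np.round(co[0],4),round(co[1],4))
        print("  tri",tri(A,[S[wt][:2]],c,[[u.mean(),v.mean()]]).round(4))
g=cv2.inRange(h,(45,120,30),(80,255,255));P=W[(g>0)&(W[...,2]>.065)];print("jar",np.median(P,0).round(3))
k=(W[...,2]>.112)&(W[...,2]<.136);k[:,:470]=0;k[:190]=0;k[300:]=0
P=W[k];print("boltknob",len(P),np.median(P,0).round(3))
k=(W[...,2]>.05)&(W[...,1]<-.2);k[:230]=0;k[300:]=0;k[:,200:]=0
P=W[k];print("beaker-ish",len(P),np.nanmin(P,0).round(3),np.nanmax(P,0).round(3))
E
```

```text
100 [145 116  41  27 850] 0.064 top px 154.1 129.1 [ 0.4154 -0.307   0.0627] mid [ 0.4151 -0.3056  0.0595] [ 0.4155 -0.3078] 0.0099
  tri [[ 0.4161 -0.3091  0.0584]]
500 [ 236  131   45   45 1638] 0.094 top px 254.4 156.0 [ 0.4213 -0.1942  0.0928] mid [ 0.421  -0.1939  0.0918] [ 0.4215 -0.1941] 0.0101
  tri [[ 0.4223 -0.195   0.079 ]]
200 [  22  180   63   35 1545] 0.074 top px 30.2 205.5 [ 0.5234 -0.439   0.0727] mid [ 0.5226 -0.4376  0.0675] [ 0.524  -0.4406] 0.0102
  tri [[ 0.5233 -0.4409  0.0698]]
jar [ 0.531 -0.209  0.072]
boltknob 801 [0.464 0.069 0.119]
beaker-ish 3539 [ 0.451 -0.373  0.05 ] [ 0.583 -0.2    0.301]
```

```bash
python3 go.py 0.4215 -0.195 0.066 100.8
```

```text
t 9.88 pos [ 0.4552 -0.1527  0.2164] F [-0.   1.4  0.3] gap 0.998 q6 -0.51
tool mm [ 40.8 -35.4 150.4] share [ 0.136  -0.1181  0.5013] turn share [ 0.0003 -0.0013 -0.0045]
share once turned [ 0.1369 -0.1175  0.5012]
```

```bash

python3 -m inch '[{"x":0.068,"y":-0.059,"z":0,"ax":0,"ay":0,"az":0,"fingers":0.4},{"x":0.068,"y":-0.059,"z":0.06,"ax":0,"ay":0,"az":0,"fingers":0.4},{"x":0,"y":0,"z":0.12,"ax":0,"ay":0,"az":0,"fingers":0.4},{"x":0,"y":0,"z":0.12,"ax":0,"ay":0,"az":0,"fingers":0.4},{"x":0,"y":0,"z":0,"ax":0,"ay":0,"az":0,"fingers":0.4}]'
python3 go.py 0.4215 -0.195 0.066 100.8
```

```text
clock: 10.3
position: [0.4181, -0.191, 0.1217]
ee_rot: [-0.004, -0.094, 0.996, 0.002]
force: [-2.6, 1.0, -1.1]
finger_gap: 0.703
gripper_force: 0.0
t 10.3 pos [ 0.4181 -0.191   0.1217] F [-2.6  1.  -1.1] gap 0.703 q6 -0.62
tool mm [-3.  -4.8 55.7] share [-0.0099 -0.0161  0.1856] turn share [ 0.0066 -0.0094  0.0008]
share once turned [-0.0085 -0.0152  0.1858]
```

```bash

python3 -m inch '[{"x":-0.005,"y":-0.01,"z":0.07,"ax":0,"ay":0,"az":0,"fingers":0.4},{"x":0,"y":0,"z":0.07,"ax":0,"ay":0,"az":0,"fingers":0.4},{"x":0,"y":0,"z":0.05,"ax":0,"ay":0,"az":0,"fingers":0.4},{"x":0,"y":0,"z":0,"ax":0,"ay":0,"az":0,"fingers":0.4},{"x":0,"y":0,"z":0,"ax":0,"ay":0,"az":0,"fingers":0.4}]'
python3 go.py 0.4215 -0.195 0.066 100.8
```

```text
clock: 10.72
position: [0.4246, -0.1955, 0.0708]
ee_rot: [-0.0, -0.095, 0.995, 0.0]
force: [-0.5, -0.1, 0.6]
finger_gap: 0.696
gripper_force: 0.0
t 10.72 pos [ 0.4246 -0.1955  0.0708] F [-0.5 -0.1  0.6] gap 0.696 q6 -0.62
tool mm [2.9 1.1 4.8] share [0.0098 0.0036 0.0159] turn share [ 0.0002 -0.0005  0.0018]
share once turned [0.0098 0.0035 0.0159]
```

Correct, close, and lift.

```bash

python3 -m inch '[{"x":0.01,"y":0.003,"z":0.012,"ax":0,"ay":0,"az":0,"fingers":0.4},{"x":0,"y":0,"z":0,"ax":0,"ay":0,"az":0,"fingers":-1},{"x":0,"y":0,"z":0,"ax":0,"ay":0,"az":0,"fingers":-1},{"x":0,"y":0,"z":0,"ax":0,"ay":0,"az":0,"fingers":-1},{"x":0,"y":0,"z":0,"ax":0,"ay":0,"az":0,"fingers":-1}]'
python3 -m inch '[{"x":0,"y":0,"z":0,"ax":0,"ay":0,"az":0,"fingers":-1},{"x":0,"y":0,"z":-0.02,"ax":0,"ay":0,"az":0,"fingers":-1},{"x":0,"y":0,"z":-0.04,"ax":0,"ay":0,"az":0,"fingers":-1},{"x":0,"y":0,"z":-0.06,"ax":0,"ay":0,"az":0,"fingers":-1},{"x":0,"y":0,"z":-0.06,"ax":0,"ay":0,"az":0,"fingers":-1}]'
python3 -m inch '[{"x":0,"y":0,"z":-0.1,"ax":0,"ay":0,"az":0,"fingers":-1},{"x":0,"y":0,"z":-0.12,"ax":0,"ay":0,"az":0,"fingers":-1},{"x":0,"y":0,"z":-0.12,"ax":0,"ay":0,"az":0,"fingers":-1},{"x":0,"y":0,"z":0,"ax":0,"ay":0,"az":0,"fingers":-1},{"x":0,"y":0,"z":0,"ax":0,"ay":0,"az":0,"fingers":-1}]'
python3 go.py 0.599 0.029 0.219 100.8
python3 - <<'E'
from h import *
from plant import *
# right pan now, from scene depth before the arm comes back over it
c=camera_params("scene");p,d=read_camera("scene");c=dict(c,p=p,d=d);np.savez("s3.npz",**c);W=cloud(c)
k=(abs(W[...,2]-.115)<.02)&(np.hypot(W[...,0]-.57,W[...,1]-.025)<.085)&(p.min(-1)>90)
P=W[k];(cx,cy),r=cv2.minEnclosingCircle(P[:,:2].astype(np.float32));print("pan",len(P),np.median(P,0).round(4),cx,cy,r)
cv2.imwrite("pics/s3.png",cv2.resize(p[90:300,170:450],None,fx=2.8,fy=2.8)[:,:,::-1])
E
```

```text
clock: 11.13
position: [0.4216, -0.1957, 0.0669]
ee_rot: [0.001, -0.094, 0.996, 0.0]
force: [-1.7, 6.7, 13.3]
finger_gap: 0.15
gripper_force: 56.3
clock: 11.55
position: [0.4203, -0.1956, 0.1203]
ee_rot: [-0.001, -0.094, 0.996, 0.0]
force: [0.4, 0.2, -4.3]
finger_gap: 0.138
gripper_force: 50.0
clock: 11.97
position: [0.422, -0.1964, 0.2236]
ee_rot: [0.001, -0.094, 0.996, -0.001]
force: [0.2, 0.4, -5.3]
finger_gap: 0.136
gripper_force: 49.8
t 11.97 pos [ 0.422  -0.1964  0.2236] F [ 0.2  0.4 -5.3] gap 0.136 q6 -0.62
tool mm [-216.   188.3    4.7] share [-0.7202  0.6277  0.0158] turn share [-0.0028  0.0032 -0.0001]
share once turned [-0.7202  0.6276  0.0153]
pan 496 [0.5368 0.0533 0.1162] 0.5696561336517334 0.025051174685359 0.07601023465394974
```

View pics/s3.png

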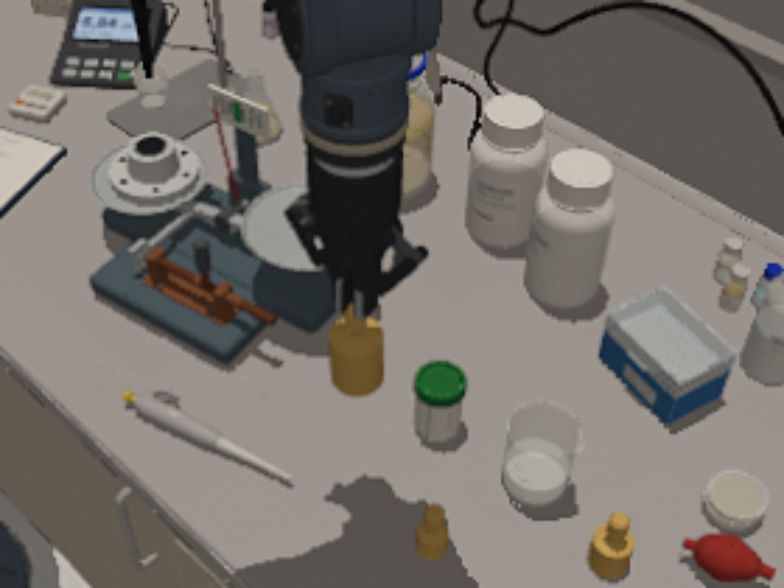

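Weight held upright with its base at about z 0.155. The pan centre is (0.570,0.025), floor about 0.113. I'll carry it to the back half of the right pan.

```bash

python3 -m inch '[{"x":-0.04,"y":0.04,"z":0,"ax":0,"ay":0,"az":0,"fingers":-1},{"x":-0.08,"y":0.07,"z":0,"ax":0,"ay":0,"az":0,"fingers":-1},{"x":-0.09,"y":0.08,"z":0,"ax":0,"ay":0,"az":0,"fingers":-1},{"x":-0.09,"y":0.08,"z":0,"ax":0,"ay":0,"az":0,"fingers":-1},{"x":-0.09,"y":0.08,"z":0,"ax":0,"ay":0,"az":0,"fingers":-1}]'
python3 -m inch '[{"x":-0.09,"y":0.08,"z":0,"ax":0,"ay":0,"az":0,"fingers":-1},{"x":-0.09,"y":0.08,"z":0,"ax":0,"ay":0,"az":0,"fingers":-1},{"x":-0.08,"y":0.06,"z":0,"ax":0,"ay":0,"az":0,"fingers":-1},{"x":-0.04,"y":0.04,"z":0,"ax":0,"ay":0,"az":0,"fingers":-1},{"x":-0.02,"y":0.01,"z":0,"ax":0,"ay":0,"az":0,"fingers":-1}]'
python3 -m inch '[{"x":0,"y":0,"z":0,"ax":0,"ay":0,"az":0,"fingers":-1},{"x":0,"y":0,"z":0,"ax":0,"ay":0,"az":0,"fingers":-1},{"x":0,"y":0,"z":0,"ax":0,"ay":0,"az":0,"fingers":-1},{"x":0,"y":0,"z":0,"ax":0,"ay":0,"az":0,"fingers":-1},{"x":0,"y":0,"z":0,"ax":0,"ay":0,"az":0,"fingers":-1}]'
python3 go.py 0.599 0.030 0.185 100.8
python3 - <<'E'
from h import *
from plant import *
for n in("side","scene"):
    c=camera_params(n);p,d=read_camera(n);c=dict(c,p=p,d=d);np.savez(n+"4.npz",**c);W=cloud(c)
    h=cv2.cvtColor(p,cv2.COLOR_RGB2HSV);m=(cv2.inRange(h,(12,100,40),(28,255,255))>0)&(np.hypot(W[...,0]-.6,W[...,1]-.03)<.06)
    P=W[m];print(n,len(P),np.median(P,0).round(3),np.percentile(P,[1,99],axis=0).round(3).tolist())
E
```

```text
clock: 12.43
position: [0.5164, -0.0695, 0.2206]
ee_rot: [-0.001, -0.094, 0.996, 0.0]
force: [1.1, 0.2, -0.5]
finger_gap: -0.005
gripper_force: 0.0
clock: 12.85
position: [0.596, 0.0291, 0.2197]
ee_rot: [-0.001, -0.095, 0.995, 0.0]
force: [-0.9, -0.7, -0.4]
finger_gap: -0.002
gripper_force: 0.0
clock: 13.27
position: [0.5951, 0.0258, 0.2224]
ee_rot: [0.0, -0.094, 0.996, -0.0]
force: [-0.4, 0.6, 0.0]
finger_gap: -0.001
gripper_force: 0.0
t 13.27 pos [0.5951 0.0258 0.2224] F [-0.4  0.6  0. ] gap -0.001 q6 -0.14
tool mm [-4.6  3.4 37.4] share [-0.0154  0.0114  0.1245] turn share [-0.0003  0.0002 -0.0015]
share once turned [-0.0154  0.0113  0.1245]
  return _methods._mean(a, axis=axis, dtype=dtype,
  ret = um.true_divide(
Traceback (most recent call last):
IndexError: index -1 is out of bounds for axis 0 with size 0
```

The weight slipped out because I gripped the knob above its middle. I need to see where it went.

```bash
python3 - <<'E'
from h import *
from plant import *
c=camera_params("scene");p,d=read_camera("scene");c=dict(c,p=p,d=d);np.savez("scene5.npz",**c);W=cloud(c)
h=cv2.cvtColor(p,cv2.COLOR_RGB2HSV);m=cv2.inRange(h,(12,130,60),(28,255,255))
n,l,s,ce=cv2.connectedComponentsWithStats(m)
for i in range(1,n):
    if s[i,4]>50:
        P=W[l==i];print(s[i],ce[i].round(),np.nanmedian(P,0).round(3),np.nanpercentile(P,[2,98],axis=0).round(3).tolist())
q=load("side4.npz")["p"]
cv2.imwrite("pics/s5.png",np.hstack([cv2.resize(p[100:310,200:410],(400,400)),cv2.resize(q[130:330,190:390],(400,400))])[:,:,::-1])
E
```

```text
[271 223  22  29 395] [281. 238.] [ 0.429 -0.132  0.042] [[0.404, -0.157, 0.009], [0.459, -0.072, 0.051]]
[319 271  11  19 162] [324. 281.] [ 0.411 -0.314  0.031] [[0.401, -0.324, 0.004], [0.427, -0.301, 0.066]]
[380 273  16  23 260] [388. 285.] [ 0.517 -0.447  0.039] [[0.505, -0.461, 0.007], [0.536, -0.427, 0.075]]
```

View pics/s5.png

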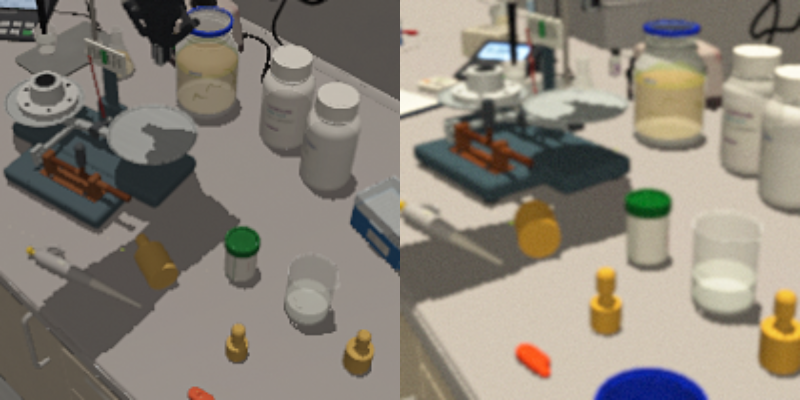

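The weight lies on its side on the worktop at about (0.43,-0.13). Its base faces the scene camera and its knob points back towards the balance. The pan and bystanders are untouched. I'll look at it from above, then stand it up by gripping the knob with a tilted tool.

```bash
python3 go.py 0.47 -0.11 0.25 100.8
python3 -m inch '[{"x":0.03,"y":-0.05,"z":-0.03,"ax":0,"ay":0,"az":0,"fingers":0.4},{"x":0.08,"y":-0.07,"z":-0.03,"ax":0,"ay":0,"az":0,"fingers":0.4},{"x":0.1,"y":-0.08,"z":-0.03,"ax":0,"ay":0,"az":0,"fingers":0.4},{"x":0.1,"y":-0.08,"z":0,"ax":0,"ay":0,"az":0,"fingers":0.4},{"x":0.1,"y":-0.06,"z":0,"ax":0,"ay":0,"az":0,"fingers":0.4}]'
python3 -m inch '[{"x":0.07,"y":0,"z":0,"ax":0,"ay":0,"az":0,"fingers":0.4},{"x":0,"y":0,"z":0,"ax":0,"ay":0,"az":0,"fingers":0.4},{"x":0,"y":0,"z":0,"ax":0,"ay":0,"az":0,"fingers":0.4},{"x":0,"y":0,"z":0,"ax":0,"ay":0,"az":0,"fingers":0.4},{"x":0,"y":0,"z":0,"ax":0,"ay":0,"az":0,"fingers":0.4}]'
python3 go.py 0.47 -0.11 0.25 100.8
python3 - <<'E'
from h import *
from plant import *
c=camera_params("wrist");p,d=read_camera("wrist");c=dict(c,p=p,d=d);np.savez("w6.npz",**c);W=cloud(c)
h=cv2.cvtColor(p,cv2.COLOR_RGB2HSV);m=cv2.inRange(h,(12,110,40),(28,255,255))
n,l,s,ce=cv2.connectedComponentsWithStats(m);i=1+np.argmax(s[1:,4])
P=W[l==i];P=P[~np.isnan(P[:,0])];P=P[P[:,2]>.012]
xy=P[:,:2];mu=xy.mean(0);a=np.linalg.svd(xy-mu,full_matrices=False)[2][0];a*=np.sign(a[1]);b=np.array([-a[1],a[0]])
t=(xy-mu)@a;u=(xy-mu)@b
print(s[i],ce[i],"dir",a.round(3),np.degrees(np.arctan2(a[1],a[0])).round(1))
for k in np.arange(-.06,.07,.008):
    q=(t>k)&(t<k+.008)
    if q.sum()>5:print(k.round(3),q.sum(),"u",np.percentile(u[q],[3,97]).round(4),"z",np.percentile(P[q,2],95).round(4),"mid",(mu+(k+.004)*a+np.percentile(u[q],[3,97]).mean()*b).round(4))
cv2.imwrite("pics/w6.png",p[:,:,::-1])
E
```

```text
t 13.37 pos [0.5953 0.0261 0.2224] F [0.6 0.3 0.6] gap -0.001 q6 -0.14
tool mm [ 148.5 -110.3  -27.6] share [ 0.495  -0.3677 -0.092 ] turn share [-0.0002  0.0006 -0.0011]
share once turned [ 0.4954 -0.3672 -0.0918]
clock: 13.78
position: [0.493, -0.0982, 0.2496]
ee_rot: [0.001, -0.094, 0.996, -0.0]
force: [0.6, -1.2, -0.1]
finger_gap: 0.698
gripper_force: 0.0
clock: 14.2
position: [0.4741, -0.1001, 0.2491]
ee_rot: [0.0, -0.094, 0.996, -0.0]
force: [0.4, -0.2, -0.4]
finger_gap: 0.699
gripper_force: 0.0
t 14.2 pos [ 0.4741 -0.1001  0.2491] F [ 0.4 -0.2 -0.4] gap 0.699 q6 -0.4
tool mm [ 5.9 -8.9 -0.9] share [ 0.0196 -0.0297 -0.003 ] turn share [-0.0002  0.0006  0.0009]
share once turned [ 0.0196 -0.0297 -0.003 ]
[ 246  118   72   58 2123] [278.35044748 148.53933114] dir [0.349 0.937] 69.6
-0.044 7 u [0.006  0.0216] z 0.047 mid [ 0.4061 -0.1488]
-0.036 250 u [-0.0231  0.0212] z 0.0495 mid [ 0.4227 -0.1464]
-0.028 249 u [-0.0234  0.0211] z 0.0495 mid [ 0.4256 -0.139 ]
-0.02 247 u [-0.0229  0.0215] z 0.0495 mid [ 0.428  -0.1314]
-0.012 245 u [-0.0232  0.0214] z 0.0493 mid [ 0.431  -0.1239]
-0.004 244 u [-0.0231  0.0215] z 0.0494 mid [ 0.4337 -0.1164]
0.004 240 u [-0.0227  0.0215] z 0.0496 mid [ 0.4363 -0.1088]
0.012 239 u [-0.0226  0.022 ] z 0.0495 mid [ 0.4389 -0.1012]
0.02 90 u [-0.0193  0.0182] z 0.0492 mid [ 0.4419 -0.0938]
0.028 76 u [-0.0076  0.0069] z 0.0337 mid [ 0.4445 -0.0863]
0.036 85 u [-0.0088  0.0082] z 0.0347 mid [ 0.4472 -0.0788]
0.044 86 u [-0.0088  0.0083] z 0.0351 mid [ 0.45   -0.0712]
0.052 43 u [-0.0082  0.0078] z 0.0344 mid [ 0.4527 -0.0637]
```

View pics/w6.png

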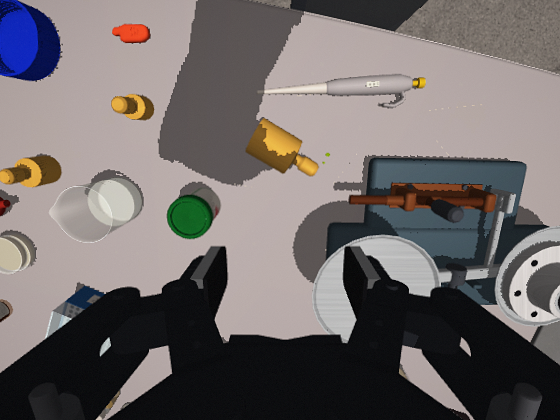

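The wrist view shows the weight lying with its base at about (258,140) and its knob at about (308,165). Its axis is at 70.4° in the world, and the knob centre is about (0.4496,-0.0718,0.025). I'll turn the tool across the axis, tilt it 15°, grip the knob, lift, and rotate the weight upright.

```bash
sed -i 's/D=np.c_\[np.cross(Y,Z),Y,Z\]/D=np.c_[np.cross(Y,Z),Y,Z]@Ro.from_rotvec([0,np.radians(a[4]) if len(a)>4 else 0,0]).as_matrix()/' go.py
python3 -m inch '[{"x":0,"y":0,"z":0,"ax":0,"ay":0,"az":-0.15,"fingers":0.4},{"x":0,"y":0,"z":0,"ax":0,"ay":0,"az":-0.15,"fingers":0.4},{"x":0,"y":0,"z":0,"ax":0,"ay":0,"az":-0.15,"fingers":0.4},{"x":0,"y":0,"z":0,"ax":0,"ay":0,"az":-0.15,"fingers":0.4},{"x":0,"y":0,"z":0,"ax":0,"ay":0,"az":-0.15,"fingers":0.4}]'
python3 -m inch '[{"x":0,"y":0,"z":0,"ax":0,"ay":0,"az":-0.15,"fingers":0.4},{"x":0,"y":0,"z":0,"ax":0,"ay":0,"az":-0.15,"fingers":0.4},{"x":0,"y":0,"z":0,"ax":0,"ay":0,"az":-0.15,"fingers":0.4},{"x":0,"y":0,"z":0,"ax":0,"ay":0,"az":-0.124,"fingers":0.4},{"x":0,"y":0,"z":0,"ax":0,"ay":0,"az":0,"fingers":0.4}]'
python3 -m inch '[{"x":0,"y":0,"z":0,"ax":0,"ay":0.111,"az":0,"fingers":0.4},{"x":0,"y":0,"z":0,"ax":0,"ay":0.111,"az":0,"fingers":0.4},{"x":0,"y":0,"z":0,"ax":0,"ay":0.111,"az":0,"fingers":0.4},{"x":0,"y":0,"z":0,"ax":0,"ay":0,"az":0,"fingers":0.4},{"x":0,"y":0,"z":0,"ax":0,"ay":0,"az":0,"fingers":0.4}]'
python3 go.py 0.4478 -0.0767 0.0052 160.4 15
```

```text
clock: 14.67
position: [0.474, -0.0999, 0.2487]
ee_rot: [-0.0, -0.382, 0.924, 0.0]
force: [0.1, -0.2, -0.2]
finger_gap: 0.695
gripper_force: 0.0
clock: 15.08
position: [0.4739, -0.1, 0.2487]
ee_rot: [-0.0, -0.579, 0.816, 0.0]
force: [-0.7, 0.2, 0.0]
finger_gap: 0.703
gripper_force: 0.0
clock: 15.5
position: [0.4739, -0.099, 0.2483]
ee_rot: [-0.106, -0.572, 0.81, -0.074]
force: [-0.3, 0.5, -0.7]
finger_gap: 0.702
gripper_force: 0.0
t 15.5 pos [ 0.4739 -0.099   0.2483] F [-0.3  0.5 -0.7] gap 0.702 q6 -1.26
tool mm [-74.4  31.8 231.8] share [-0.248   0.1061  0.7725] turn share [0.001  0.0017 0.0011]
share once turned [-0.249   0.1069  0.7721]
```

```bash

python3 -m inch '[{"x":-0.124,"y":0.053,"z":0,"ax":0,"ay":0,"az":0,"fingers":0.4},{"x":-0.124,"y":0.053,"z":0.02,"ax":0,"ay":0,"az":0,"fingers":0.4},{"x":0,"y":0,"z":0.12,"ax":0,"ay":0,"az":0,"fingers":0.4},{"x":0,"y":0,"z":0.13,"ax":0,"ay":0,"az":0,"fingers":0.4},{"x":0,"y":0,"z":0.13,"ax":0,"ay":0,"az":0,"fingers":0.4}]'
python3 -m inch '[{"x":0,"y":0,"z":0.1,"ax":0,"ay":0,"az":0,"fingers":0.4},{"x":0,"y":0,"z":0.08,"ax":0,"ay":0,"az":0,"fingers":0.4},{"x":0,"y":0,"z":0.05,"ax":0,"ay":0,"az":0,"fingers":0.4},{"x":0,"y":0,"z":0,"ax":0,"ay":0,"az":0,"fingers":0.4},{"x":0,"y":0,"z":0,"ax":0,"ay":0,"az":0,"fingers":0.4}]'
python3 go.py 0.4478 -0.0767 0.0052 160.4 15
```

```text
clock: 15.92
position: [0.4575, -0.0508, 0.113]
ee_rot: [-0.105, -0.571, 0.81, -0.075]
force: [0.8, -0.8, -0.8]
finger_gap: 0.701
gripper_force: 0.0
clock: 16.33
position: [0.4507, -0.0686, 0.0473]
ee_rot: [-0.106, -0.571, 0.811, -0.074]
force: [0.6, -0.3, 0.2]
finger_gap: 0.702
gripper_force: 0.0
t 16.33 pos [ 0.4507 -0.0686  0.0473] F [ 0.6 -0.3  0.2] gap 0.702 q6 -1.19
tool mm [-2.5 -0.1 42.9] share [-0.0084 -0.0002  0.143 ] turn share [ 0.0018  0.0016 -0.0029]
share once turned [-8.50e-03 -1.00e-04  1.43e-01]
```

```bash

python3 -m inch '[{"x":-0.006,"y":0,"z":0.05,"ax":0,"ay":0,"az":0,"fingers":0.4},{"x":0,"y":0,"z":0.05,"ax":0,"ay":0,"az":0,"fingers":0.4},{"x":0,"y":0,"z":0.036,"ax":0,"ay":0,"az":0,"fingers":0.4},{"x":0,"y":0,"z":0,"ax":0,"ay":0,"az":0,"fingers":0.4},{"x":0,"y":0,"z":0,"ax":0,"ay":0,"az":0,"fingers":0.4}]'
python3 go.py 0.4478 -0.0767 0.0052 160.4 15
```

```text
clock: 16.75
position: [0.4488, -0.0764, 0.0084]
ee_rot: [-0.106, -0.571, 0.811, -0.075]
force: [-0.1, 1.3, 0.6]
finger_gap: 0.695
gripper_force: 0.0
t 16.75 pos [ 0.4488 -0.0764  0.0084] F [-0.1  1.3  0.6] gap 0.695 q6 -1.21
tool mm [-0.2  0.9  3.3] share [-0.0007  0.0028  0.0109] turn share [-0.001   0.0015 -0.0016]
share once turned [-0.0007  0.0028  0.0109]
```

```bash

python3 -m inch '[{"x":0,"y":0.003,"z":0.011,"ax":0,"ay":0,"az":0,"fingers":0.4},{"x":0,"y":0,"z":0,"ax":0,"ay":0,"az":0,"fingers":-1},{"x":0,"y":0,"z":0,"ax":0,"ay":0,"az":0,"fingers":-1},{"x":0,"y":0,"z":0,"ax":0,"ay":0,"az":0,"fingers":-1},{"x":0,"y":0,"z":0,"ax":0,"ay":0,"az":0,"fingers":-1}]'
python3 -m inch '[{"x":0,"y":0,"z":0,"ax":0,"ay":0,"az":0,"fingers":-1},{"x":0,"y":0,"z":0,"ax":0,"ay":0,"az":0,"fingers":-1},{"x":0,"y":0,"z":0,"ax":0,"ay":0,"az":0,"fingers":-1},{"x":0,"y":0,"z":0,"ax":0,"ay":0,"az":0,"fingers":-1},{"x":0,"y":0,"z":0,"ax":0,"ay":0,"az":0,"fingers":-1}]'
python3 go.py 0.4478 -0.0767 0.0052 160.4 15
```

```text
clock: 17.17
position: [0.4476, -0.0768, 0.0047]
ee_rot: [-0.106, -0.571, 0.81, -0.075]
force: [-0.5, 0.6, 3.3]
finger_gap: 0.168
gripper_force: 56.8
clock: 17.58
position: [0.4476, -0.0767, 0.0045]
ee_rot: [-0.106, -0.571, 0.81, -0.075]
force: [2.2, 2.3, 5.1]
finger_gap: 0.167
gripper_force: 56.8
t 17.58 pos [ 0.4476 -0.0767  0.0045] F [2.2 2.3 5.1] gap 0.167 q6 -1.21
tool mm [ 0.1 -0.2 -0.7] share [ 0.0003 -0.0006 -0.0023] turn share [-0.0013  0.0011 -0.0004]
share once turned [ 0.0003 -0.0006 -0.0023]
```

Solid grip. Lift 90 mm and check that it holds.

```bash

python3 -m inch '[{"x":0.005,"y":0,"z":-0.02,"ax":0,"ay":0,"az":0,"fingers":-1},{"x":0.012,"y":0,"z":-0.04,"ax":0,"ay":0,"az":0,"fingers":-1},{"x":0.015,"y":0,"z":-0.06,"ax":0,"ay":0,"az":0,"fingers":-1},{"x":0.02,"y":0,"z":-0.08,"ax":0,"ay":0,"az":0,"fingers":-1},{"x":0.026,"y":0,"z":-0.1,"ax":0,"ay":0,"az":0,"fingers":-1}]'
python3 -m inch '[{"x":0,"y":0,"z":0,"ax":0,"ay":0,"az":0,"fingers":-1},{"x":0,"y":0,"z":0,"ax":0,"ay":-0.08,"az":0,"fingers":-1},{"x":0,"y":0,"z":0,"ax":0,"ay":-0.08,"az":0,"fingers":-1},{"x":0,"y":0,"z":0,"ax":0,"ay":-0.08,"az":0,"fingers":-1},{"x":0,"y":0,"z":0,"ax":0,"ay":-0.08,"az":0,"fingers":-1}]'
python3 - <<'E'
from h import *
from plant import *
L=[]
for n in("side","scene"):
    c=camera_params(n);p,d=read_camera(n);c=dict(c,p=p,d=d);np.savez(n+"7.npz",**c);W=cloud(c)
    h=cv2.cvtColor(p,cv2.COLOR_RGB2HSV);m=cv2.inRange(h,(12,100,40),(28,255,255))
    m=m>0;m&=(np.hypot(W[...,0]-.45,W[...,1]+.1)<.1)
    P=W[m];print(n,len(P))
    if len(P):print(np.percentile(P,[2,50,98],axis=0).round(3).tolist())
    v,u=(np.median(np.argwhere(m),0) if len(P) else (240,280)).astype(int);L.append(cv2.resize(p[v-60:v+60,u-60:u+60],(400,400)))
cv2.imwrite("pics/s7.png",np.hstack(L)[:,:,::-1])
E
```

```text
clock: 18.0
position: [0.4453, -0.0764, 0.0972]
ee_rot: [-0.108, -0.571, 0.81, -0.074]
force: [0.6, -0.4, -1.3]
finger_gap: -0.001
gripper_force: 0.0
clock: 18.42
position: [0.4469, -0.0761, 0.0974]
ee_rot: [-0.003, -0.577, 0.817, -0.002]
force: [-0.4, -0.3, 0.2]
finger_gap: 0.0
gripper_force: 0.0
side 466
[[0.418, -0.122, -0.0], [0.438, -0.111, 0.033], [0.47, -0.059, 0.049]]
scene 392
[[0.418, -0.12, 0.004], [0.441, -0.096, 0.041], [0.473, -0.033, 0.051]]
```

View pics/s7.png

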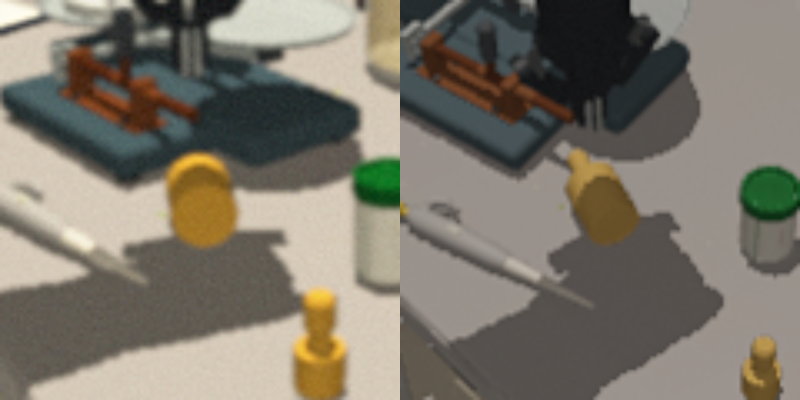

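It slipped off again. The knob is too slick and round for these pads, and the weight now lies about 30 mm nearer the balance, still on the table. I'll grip the body (50 mm) instead, so I'm lifting and re-measuring.

```bash

python3 -m inch '[{"x":0,"y":0,"z":-0.1,"ax":0,"ay":0,"az":0,"fingers":1},{"x":0,"y":0,"z":-0.13,"ax":0,"ay":0,"az":0,"fingers":1},{"x":0,"y":0,"z":-0.13,"ax":0,"ay":0,"az":0,"fingers":1},{"x":0,"y":0,"z":-0.13,"ax":0,"ay":0,"az":0,"fingers":1},{"x":0,"y":0,"z":0,"ax":0,"ay":0,"az":0,"fingers":1}]'
python3 -m inch '[{"x":0,"y":0,"z":0,"ax":0,"ay":0,"az":0,"fingers":1},{"x":0,"y":0,"z":0,"ax":0,"ay":0,"az":0,"fingers":1},{"x":0,"y":0,"z":0,"ax":0,"ay":0,"az":0,"fingers":1},{"x":0,"y":0,"z":0,"ax":0,"ay":0,"az":0,"fingers":1},{"x":0,"y":0,"z":0,"ax":0,"ay":0,"az":0,"fingers":1}]'
cat > lie.py <<'E'
from h import *
from plant import *
c=camera_params("wrist");p,d=read_camera("wrist");c=dict(c,p=p,d=d);np.savez("w8.npz",**c);W=cloud(c)
h=cv2.cvtColor(p,cv2.COLOR_RGB2HSV);m=cv2.inRange(h,(12,110,40),(28,255,255))
n,l,s,ce=cv2.connectedComponentsWithStats(m);i=1+np.argmax(s[1:,4])
P=W[l==i];P=P[~np.isnan(P[:,0])];P=P[P[:,2]>.012]
xy=P[:,:2];mu=xy.mean(0);a=np.linalg.svd(xy-mu,full_matrices=False)[2][0];a*=np.sign(a[1]);b=np.array([-a[1],a[0]])
t=(xy-mu)@a;u=(xy-mu)@b
print(s[i],"dir",np.degrees(np.arctan2(a[1],a[0])).round(1))
for k in np.arange(-.06,.07,.008):
    q=(t>k)&(t<k+.008)
    if q.sum()>5:print(k.round(3),q.sum(),"u",np.percentile(u[q],[3,97]).round(4),"z",np.percentile(P[q,2],95).round(4),"mid",(mu+(k+.004)*a+np.percentile(u[q],[3,97]).mean()*b).round(4))
B=W[(W[...,2]>.025)&(W[...,2]<.085)&(np.hypot(W[...,0]-.46,W[...,1])<.07)&(m==0)]
print("others near",len(B));print(np.c_[B][B[:,1].argsort()][::max(1,len(B)//15)].round(3).tolist())
E
python3 lie.py; python3 go.py
```

```text
clock: 18.93
position: [0.4501, -0.0752, 0.2507]
ee_rot: [-0.002, -0.576, 0.817, -0.007]
force: [-0.3, -0.4, 0.2]
finger_gap: 0.708
gripper_force: 0.0
clock: 19.35
position: [0.447, -0.0747, 0.2431]
ee_rot: [-0.005, -0.576, 0.817, -0.002]
force: [1.0, 0.0, 0.1]
finger_gap: 0.997
gripper_force: 0.0
[ 264  152   37   72 2038] dir 69.7
-0.036 247 u [-0.0216  0.0213] z 0.0493 mid [ 0.4376 -0.111 ]
-0.028 241 u [-0.0216  0.0216] z 0.0494 mid [ 0.4402 -0.1034]
-0.02 235 u [-0.0216  0.0218] z 0.0494 mid [ 0.4429 -0.0959]
-0.012 233 u [-0.0216  0.022 ] z 0.0497 mid [ 0.4456 -0.0883]
-0.004 233 u [-0.0217  0.0222] z 0.0497 mid [ 0.4483 -0.0808]
0.004 226 u [-0.0217  0.0224] z 0.0494 mid [ 0.4509 -0.0733]
0.012 224 u [-0.0218  0.0212] z 0.0497 mid [ 0.4543 -0.066 ]
0.02 80 u [-0.0212  0.0207] z 0.0497 mid [ 0.4571 -0.0585]
0.028 70 u [-0.0063  0.0058] z 0.033 mid [ 0.4598 -0.0509]
0.036 83 u [-0.0089  0.0086] z 0.0345 mid [ 0.4625 -0.0434]
0.044 80 u [-0.0089  0.0087] z 0.0354 mid [ 0.4652 -0.0359]
0.052 51 u [-0.0081  0.0081] z 0.0344 mid [ 0.4679 -0.0284]
others near 3076
[[0.477, -0.067, 0.037], [0.476, -0.008, 0.067], [0.522, 0.006, 0.034], [0.464, 0.013, 0.066], [0.449, 0.018, 0.03], [0.47, 0.022, 0.068], [0.488, 0.026, 0.032], [0.519, 0.03, 0.034], [0.487, 0.034, 0.033], [0.458, 0.038, 0.029], [0.429, 0.042, 0.032], [0.435, 0.045, 0.031], [0.498, 0.048, 0.032], [0.441, 0.053, 0.031], [0.495, 0.058, 0.031], [0.459, 0.07, 0.069]]
t 19.4 pos [ 0.4472 -0.0748  0.2433] F [-0.1  0.1 -0.3] gap 1.001 q6 -1.39
```

Body grip point: (0.4502,-0.0757), 42 mm from the base, yaw 160.3. Go down, close, lift.

```bash
python3 go.py 0.4502 -0.0757 0.003 160.3
python3 -m inch '[{"x":0,"y":0,"z":0.12,"ax":0,"ay":0,"az":0,"fingers":1},{"x":0,"y":-0.008,"z":0.13,"ax":0,"ay":0,"az":0,"fingers":1},{"x":0,"y":0,"z":0.13,"ax":0,"ay":0,"az":0,"fingers":1},{"x":0,"y":0,"z":0.13,"ax":0,"ay":0,"az":0,"fingers":1},{"x":0,"y":0,"z":0.1,"ax":0,"ay":0,"az":0,"fingers":1}]'
python3 -m inch '[{"x":0,"y":0,"z":0,"ax":0,"ay":0,"az":0,"fingers":1},{"x":0,"y":0,"z":0,"ax":0,"ay":0,"az":0,"fingers":1},{"x":0,"y":0,"z":0,"ax":0,"ay":0,"az":0,"fingers":1},{"x":0,"y":0,"z":0,"ax":0,"ay":0,"az":0,"fingers":1},{"x":0,"y":0,"z":0,"ax":0,"ay":0,"az":0,"fingers":1}]'
python3 go.py 0.4502 -0.0757 0.003 160.3
```

```text
t 19.4 pos [ 0.4472 -0.0748  0.2433] F [-0.1  0.1 -0.3] gap 1.001 q6 -1.39
tool mm [ -2.8  -3.6 240.3] share [-0.0093 -0.012   0.8009] turn share [ 0.0023 -0.0139  0.0019]
share once turned [-6.00e-04 -1.05e-02  8.01e-01]
clock: 19.82
position: [0.4477, -0.0773, 0.0583]
ee_rot: [-0.005, -0.576, 0.817, -0.002]
force: [0.4, 0.5, -0.1]
finger_gap: 0.996
gripper_force: 0.0
clock: 20.23
position: [0.4508, -0.0777, 0.063]
ee_rot: [-0.003, -0.576, 0.817, -0.004]
force: [0.0, 0.1, -1.2]
finger_gap: 0.996
gripper_force: 0.0
t 20.23 pos [ 0.4508 -0.0777  0.063 ] F [ 0.   0.1 -1.2] gap 0.996 q6 -1.39
tool mm [-2.3  1.4 60. ] share [-0.0075  0.0046  0.2   ] turn share [-0.0042 -0.0124  0.002 ]
share once turned [-0.0056  0.004   0.2001]
```

```bash

python3 -m inch '[{"x":-0.006,"y":0.004,"z":0.08,"ax":0,"ay":-0.01,"az":0,"fingers":1},{"x":0,"y":0,"z":0.07,"ax":0,"ay":0,"az":0,"fingers":1},{"x":0,"y":0,"z":0.046,"ax":0,"ay":0,"az":0,"fingers":1},{"x":0,"y":0,"z":0,"ax":0,"ay":0,"az":0,"fingers":1},{"x":0,"y":0,"z":0,"ax":0,"ay":0,"az":0,"fingers":1}]'
python3 go.py 0.4502 -0.0757 0.003 160.3
python3 -m inch '[{"x":0,"y":0,"z":0,"ax":0,"ay":0,"az":0,"fingers":-1},{"x":0,"y":0,"z":0,"ax":0,"ay":0,"az":0,"fingers":-1},{"x":0,"y":0,"z":0,"ax":0,"ay":0,"az":0,"fingers":-1},{"x":0,"y":0,"z":0,"ax":0,"ay":0,"az":0,"fingers":-1},{"x":0,"y":0,"z":0,"ax":0,"ay":0,"az":0,"fingers":-1}]'
python3 go.py 0.4502 -0.0757 0.003 160.3
python3 -m inch '[{"x":0,"y":0,"z":-0.01,"ax":0,"ay":0,"az":0,"fingers":-1},{"x":0,"y":0,"z":-0.02,"ax":0,"ay":0,"az":0,"fingers":-1},{"x":0,"y":0,"z":-0.03,"ax":0,"ay":0,"az":0,"fingers":-1},{"x":0,"y":0,"z":-0.04,"ax":0,"ay":0,"az":0,"fingers":-1},{"x":0,"y":0,"z":0,"ax":0,"ay":0,"az":0,"fingers":-1}]'
```

```text
clock: 20.65
position: [0.4489, -0.0757, 0.003]
ee_rot: [-0.001, -0.576, 0.817, -0.001]
force: [0.7, 0.1, 1.1]
finger_gap: 0.999
gripper_force: 0.0
t 20.65 pos [ 0.4489 -0.0757  0.003 ] F [0.7 0.1 1.1] gap 0.999 q6 -1.39
tool mm [-0.4 -1.2  0. ] share [-0.0014 -0.0041  0.0001] turn share [-0.0002 -0.0031  0.002 ]
share once turned [-0.0014 -0.0041  0.0001]
clock: 21.07
position: [0.4504, -0.0761, 0.0041]
ee_rot: [0.0, -0.576, 0.817, -0.002]
force: [-0.8, 0.4, 13.8]
finger_gap: 0.526
gripper_force: 57.1
t 21.07 pos [ 0.4504 -0.0761  0.0041] F [-0.8  0.4 13.8] gap 0.526 q6 -1.39
tool mm [-0.3  0.3  1.1] share [-0.001   0.001   0.0037] turn share [-0.0048 -0.0026  0.0018]
share once turned [-0.001   0.001   0.0038]
clock: 21.48
position: [0.4497, -0.0757, 0.0344]
ee_rot: [-0.0, -0.576, 0.817, -0.002]
force: [0.7, -0.2, -4.3]
finger_gap: 0.52
gripper_force: 56.4
```

```bash

python3 -m inch '[{"x":0,"y":0,"z":-0.03,"ax":0,"ay":0,"az":0,"fingers":-1},{"x":0.02,"y":0,"z":-0.05,"ax":0,"ay":0,"az":0,"fingers":-1},{"x":0.04,"y":0,"z":-0.06,"ax":0,"ay":0,"az":0,"fingers":-1},{"x":0.05,"y":0,"z":-0.06,"ax":0,"ay":0,"az":0,"fingers":-1},{"x":0.04,"y":0,"z":-0.04,"ax":0,"ay":0,"az":0,"fingers":-1}]'
python3 -m inch '[{"x":0,"y":0,"z":0,"ax":0,"ay":-0.06,"az":0,"fingers":-1},{"x":0,"y":0,"z":0,"ax":0,"ay":-0.1,"az":0,"fingers":-1},{"x":0,"y":0,"z":0,"ax":0,"ay":-0.13,"az":0,"fingers":-1},{"x":0,"y":0,"z":0,"ax":0,"ay":-0.14,"az":0,"fingers":-1},{"x":0,"y":0,"z":0,"ax":0,"ay":-0.14,"az":0,"fingers":-1}]'
python3 -m inch '[{"x":0,"y":0,"z":0,"ax":0,"ay":-0.14,"az":0,"fingers":-1},{"x":0,"y":0,"z":0,"ax":0,"ay":-0.14,"az":0,"fingers":-1},{"x":0,"y":0,"z":0,"ax":0,"ay":-0.14,"az":0,"fingers":-1},{"x":0,"y":0,"z":0,"ax":0,"ay":-0.14,"az":0,"fingers":-1},{"x":0,"y":0,"z":0,"ax":0,"ay":-0.1,"az":0,"fingers":-1}]'
python3 -m inch '[{"x":0,"y":0,"z":0,"ax":0,"ay":-0.1,"az":0,"fingers":-1},{"x":0,"y":0,"z":0,"ax":0,"ay":-0.06,"az":0,"fingers":-1},{"x":0,"y":0,"z":0,"ax":0,"ay":0,"az":0,"fingers":-1},{"x":0,"y":0,"z":0,"ax":0,"ay":0,"az":0,"fingers":-1},{"x":0,"y":0,"z":0,"ax":0,"ay":0,"az":0,"fingers":-1}]'
python3 go.py 0.43 -0.132 0.045 160.3 -63
python3 -c "
from plant import *;print(get_state()['q'].round(2))
import cv2,numpy as np
a,_=read_camera('scene');b,_=read_camera('side')
cv2.imwrite('pics/s9.png',np.hstack([cv2.resize(a[150:350,200:400],(400,400)),cv2.resize(b[150:350,180:380],(400,400))])[:,:,::-1])"
```

```text
clock: 21.9
position: [0.4334, -0.1184, 0.106]
ee_rot: [-0.001, -0.577, 0.817, -0.001]
force: [1.0, -0.1, -4.6]
finger_gap: 0.524
gripper_force: 56.9
clock: 22.32
position: [0.434, -0.118, 0.1057]
ee_rot: [0.183, -0.562, 0.796, 0.127]
force: [-0.4, -0.5, -6.3]
finger_gap: 0.52
gripper_force: 56.9
clock: 22.73
position: [0.4337, -0.1193, 0.1042]
ee_rot: [0.381, -0.51, 0.724, 0.267]
force: [0.0, 0.1, -6.1]
finger_gap: 0.521
gripper_force: 57.4
clock: 23.15
position: [0.4338, -0.118, 0.1045]
ee_rot: [0.423, -0.494, 0.699, 0.298]
force: [-0.5, 0.0, -4.8]
finger_gap: 0.522
gripper_force: 57.6
t 23.15 pos [ 0.4338 -0.118   0.1045] F [-0.5  0.  -4.8] gap 0.522 q6 -2.46
tool mm [59.4 -1.1 14.9] share [ 0.1982 -0.0038  0.0496] turn share [ 0.0021 -0.016   0.0017]
share once turned [ 0.1988 -0.004   0.0471]
[-0.87  0.65 -0.25  1.44  0.87 -2.46]
```

View pics/s9.png

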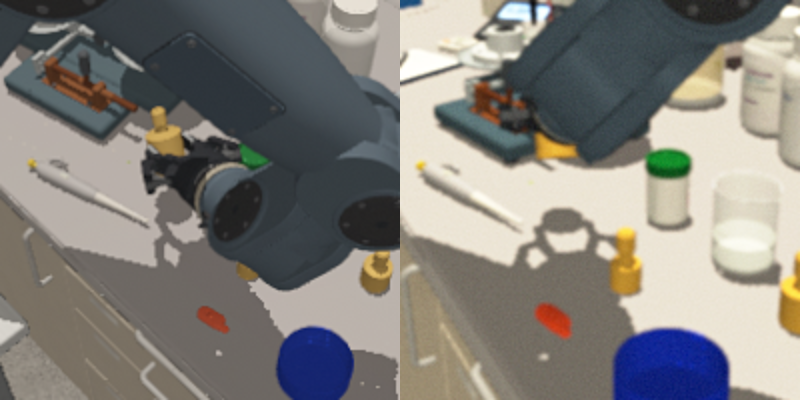

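The 500 g weight is held by the body, nearly upright, clear of the table. I'll lower it (shifting slightly towards the balance to keep the wrist away from the 100 g weight).

```bash

python3 -m inch '[{"x":0.022,"y":0,"z":0.037,"ax":0,"ay":0,"az":0,"fingers":-1},{"x":0.022,"y":0,"z":0.037,"ax":0,"ay":0,"az":0,"fingers":-1},{"x":0.022,"y":0,"z":0.037,"ax":0,"ay":0,"az":0,"fingers":-1},{"x":0.022,"y":0,"z":0.037,"ax":0,"ay":0,"az":0,"fingers":-1},{"x":0.015,"y":0,"z":0.03,"ax":0,"ay":0,"az":0,"fingers":-1}]'
python3 -m inch '[{"x":0.005,"y":0,"z":0.003,"ax":0,"ay":0,"az":0,"fingers":-1},{"x":0.005,"y":0,"z":0.003,"ax":0,"ay":0,"az":0,"fingers":-1},{"x":0.005,"y":0,"z":0.003,"ax":0,"ay":0,"az":0,"fingers":-1},{"x":0,"y":0,"z":0,"ax":0,"ay":0,"az":0,"fingers":-1},{"x":0,"y":0,"z":0,"ax":0,"ay":0,"az":0,"fingers":-1}]'
```

```text
clock: 23.67
position: [0.445, -0.0861, 0.0525]
ee_rot: [0.423, -0.494, 0.699, 0.298]
force: [1.1, -0.8, -4.8]
finger_gap: 0.523
gripper_force: 57.6
clock: 24.08
position: [0.445, -0.0868, 0.0475]
ee_rot: [0.423, -0.493, 0.699, 0.298]
force: [-0.5, -0.5, -4.1]
finger_gap: 0.524
gripper_force: 57.6
```

```bash

python3 -m inch '[{"x":0.008,"y":0,"z":0.004,"ax":0,"ay":0,"az":0,"fingers":-1},{"x":0.007,"y":0,"z":0.003,"ax":0,"ay":0,"az":0,"fingers":-1},{"x":0.005,"y":0,"z":0.002,"ax":0,"ay":0,"az":0,"fingers":-1},{"x":0,"y":0,"z":0,"ax":0,"ay":0,"az":0,"fingers":-1},{"x":0,"y":0,"z":0,"ax":0,"ay":0,"az":0,"fingers":-1}]'
```

```text
clock: 24.5
position: [0.4446, -0.0868, 0.0404]
ee_rot: [0.423, -0.493, 0.699, 0.299]
force: [-0.5, -0.2, -4.6]
finger_gap: 0.522
gripper_force: 57.6
```

```bash

python3 -m inch '[{"x":0.006,"y":0,"z":0.003,"ax":0,"ay":0,"az":0,"fingers":-1},{"x":0.006,"y":0,"z":0.003,"ax":0,"ay":0,"az":0,"fingers":-1},{"x":0.003,"y":0,"z":0.001,"ax":0,"ay":0,"az":0,"fingers":-1},{"x":0,"y":0,"z":0,"ax":0,"ay":0,"az":0,"fingers":-1},{"x":0,"y":0,"z":0,"ax":0,"ay":0,"az":0,"fingers":-1}]'
```

```text
clock: 24.92
position: [0.4449, -0.0868, 0.0368]
ee_rot: [0.424, -0.492, 0.699, 0.299]
force: [-2.1, -1.1, 8.3]
finger_gap: 0.521
gripper_force: 59.8
```

```bash

python3 -m inch '[{"x":0,"y":0,"z":-0.009,"ax":0,"ay":-0.08,"az":0,"fingers":-1},{"x":0,"y":0,"z":-0.009,"ax":0,"ay":-0.08,"az":0,"fingers":-1},{"x":0,"y":0,"z":0,"ax":0,"ay":0,"az":0,"fingers":-1},{"x":0,"y":0,"z":0,"ax":0,"ay":0,"az":0,"fingers":-1},{"x":0,"y":0,"z":0,"ax":0,"ay":0,"az":0,"fingers":-1}]'
python3 -m inch '[{"x":0,"y":0,"z":0,"ax":0,"ay":0,"az":0,"fingers":0.15},{"x":0,"y":0,"z":0,"ax":0,"ay":0,"az":0,"fingers":0.15},{"x":0,"y":0,"z":0,"ax":0,"ay":0,"az":0,"fingers":0.4},{"x":0,"y":0,"z":0,"ax":0,"ay":0,"az":0,"fingers":1},{"x":0,"y":0,"z":0,"ax":0,"ay":0,"az":0,"fingers":1}]'
python3 - <<'E'
from h import *
from plant import *
c=camera_params("scene");p,d=read_camera("scene");c=dict(c,p=p,d=d);W=cloud(c)
m=(cv2.inRange(cv2.cvtColor(p,cv2.COLOR_RGB2HSV),(12,110,60),(28,255,255))>0)&(np.hypot(W[...,0]-.45,W[...,1]+.09)<.08)
P=W[m];print(len(P),np.percentile(P,[2,50,98],axis=0).round(3).tolist())
K=P[P[:,2]>.075];print("knob",len(K),K.mean(0).round(4) if len(K) else 0)
E
```

```text
clock: 25.33
position: [0.4436, -0.092, 0.0384]
ee_rot: [0.467, -0.472, 0.671, 0.329]
force: [0.3, -3.1, 4.2]
finger_gap: 0.52
gripper_force: 59.3
clock: 25.75
position: [0.4429, -0.0914, 0.038]
ee_rot: [0.466, -0.473, 0.671, 0.329]
force: [-0.6, 0.2, -0.0]
finger_gap: 0.952
gripper_force: 0.0
256 [[0.407, -0.147, 0.035], [0.427, -0.129, 0.06], [0.454, -0.103, 0.096]]
knob 51 [ 0.4298 -0.1252  0.0882]
```

The 500 g is standing upright (knob top z 0.096). Retract straight up, then level the tool.

```bash

python3 -m inch '[{"x":-0.06,"y":0,"z":-0.03,"ax":0,"ay":0,"az":0,"fingers":1},{"x":-0.09,"y":0,"z":-0.04,"ax":0,"ay":0,"az":0,"fingers":1},{"x":-0.11,"y":0,"z":-0.04,"ax":0,"ay":0,"az":0,"fingers":1},{"x":-0.11,"y":0,"z":-0.04,"ax":0,"ay":0,"az":0,"fingers":1},{"x":-0.11,"y":0,"z":-0.04,"ax":0,"ay":0,"az":0,"fingers":1}]'
python3 -m inch '[{"x":-0.1,"y":0,"z":-0.04,"ax":0,"ay":0,"az":0,"fingers":1},{"x":0,"y":0,"z":0,"ax":0,"ay":0.15,"az":0,"fingers":1},{"x":0,"y":0,"z":0,"ax":0,"ay":0.15,"az":0,"fingers":1},{"x":0,"y":0,"z":0,"ax":0,"ay":0.15,"az":0,"fingers":1},{"x":0,"y":0,"z":0,"ax":0,"ay":0.15,"az":0,"fingers":1}]'
python3 -m inch '[{"x":0,"y":0,"z":0,"ax":0,"ay":0.15,"az":0,"fingers":1},{"x":0,"y":0,"z":0,"ax":0,"ay":0.15,"az":0,"fingers":1},{"x":0,"y":0,"z":0,"ax":0,"ay":0.15,"az":0,"fingers":1},{"x":0,"y":0,"z":0,"ax":0,"ay":0.15,"az":0,"fingers":1},{"x":0,"y":0,"z":0,"ax":0,"ay":0.15,"az":0,"fingers":1}]'
python3 -m inch '[{"x":0,"y":0,"z":0,"ax":0,"ay":0.15,"az":0.15,"fingers":1},{"x":0,"y":0,"z":0,"ax":0,"ay":0.05,"az":0.15,"fingers":1},{"x":0,"y":0,"z":0,"ax":0,"ay":0,"az":0.15,"fingers":1},{"x":0,"y":0,"z":0,"ax":0,"ay":0,"az":0.15,"fingers":1},{"x":0,"y":0,"z":0,"ax":0,"ay":0,"az":0.15,"fingers":1}]'
python3 -m inch '[{"x":0,"y":0,"z":0,"ax":0,"ay":0,"az":0.15,"fingers":1},{"x":0,"y":0,"z":0,"ax":0,"ay":0,"az":0.15,"fingers":1},{"x":0,"y":0,"z":0,"ax":0,"ay":0,"az":0.15,"fingers":1},{"x":0,"y":0,"z":0,"ax":0,"ay":0,"az":0.12,"fingers":1},{"x":0,"y":0,"z":0,"ax":0,"ay":0,"az":0,"fingers":1}]'
python3 go.py 0.435 -0.115 0.25 100.8
```

```text
clock: 26.22
position: [0.4417, -0.0943, 0.1944]
ee_rot: [0.466, -0.473, 0.671, 0.329]
force: [0.1, 0.2, -0.9]
finger_gap: 1.001
gripper_force: 0.0
clock: 26.63
position: [0.4421, -0.0964, 0.2259]
ee_rot: [0.296, -0.537, 0.763, 0.206]
force: [0.3, 0.5, -0.6]
finger_gap: 1.001
gripper_force: 0.0
clock: 27.05
position: [0.4418, -0.0957, 0.2267]
ee_rot: [0.062, -0.574, 0.815, 0.041]
force: [0.9, -0.3, -0.0]
finger_gap: 0.996
gripper_force: 0.0
clock: 27.47
position: [0.4413, -0.0947, 0.225]
ee_rot: [0.005, -0.326, 0.945, 0.014]
force: [0.1, -0.4, 0.2]
finger_gap: 1.001
gripper_force: 0.0
clock: 27.88
position: [0.4412, -0.0952, 0.225]
ee_rot: [0.001, -0.109, 0.994, 0.015]
force: [0.8, 0.3, -0.2]
finger_gap: 0.997
gripper_force: 0.0
t 27.88 pos [ 0.4412 -0.0952  0.225 ] F [ 0.8  0.3 -0.2] gap 0.997 q6 -0.45
tool mm [ 10.2 -17.3 -25.6] share [ 0.0339 -0.0576 -0.0852] turn share [0.0368 0.0072 0.037 ]
share once turned [ 0.0327 -0.061  -0.0833]
```

```bash

python3 -m inch '[{"x":0,"y":0,"z":-0.04,"ax":0.037,"ay":0.007,"az":0.037,"fingers":1},{"x":0,"y":0,"z":-0.04,"ax":0,"ay":0,"az":0,"fingers":1},{"x":0,"y":0,"z":0,"ax":0,"ay":0,"az":0,"fingers":1},{"x":0,"y":0,"z":0,"ax":0,"ay":0,"az":0,"fingers":1},{"x":0,"y":0,"z":0,"ax":0,"ay":0,"az":0,"fingers":1}]'
cat > std.py <<'E'
from h import *
from plant import *
import sys
c=camera_params("wrist");p,d=read_camera("wrist");c=dict(c,p=p,d=d);np.savez("wl.npz",**c);W=cloud(c)
m=cv2.inRange(cv2.cvtColor(p,cv2.COLOR_RGB2HSV),(12,110,40),(28,255,255))
n,l,s,ce=cv2.connectedComponentsWithStats(m)
for i in range(1,n):
    if s[i,4]>300:
        P=W[l==i];P=P[~np.isnan(P[:,0])];zt=np.percentile(P[:,2],99);K=P[P[:,2]>zt-.009];(x,y),r=cv2.minEnclosingCircle(K[:,:2].astype(np.float32))
        print(s[i],"top",zt.round(4),"knob xy",round(x,4),round(y,4),"r",round(r,4), "body mid z",np.percentile(P[:,2],60).round(3))
E
python3 std.py;python3 go.py 0.43 -0.125 0.026 100.8
```

```text
clock: 28.3
position: [0.4413, -0.0957, 0.2485]
ee_rot: [0.0, -0.097, 0.995, -0.0]
force: [-0.5, -1.0, -0.3]
finger_gap: 1.002
gripper_force: 0.0
[106 119  43  25 815] top 0.0646 knob xy 0.4156 -0.308 r 0.01 body mid z 0.043
[ 243  150   41   43 1355] top 0.0944 knob xy 0.4316 -0.1248 r 0.0099 body mid z 0.059
[   0  176   58   33 1330] top 0.0742 knob xy 0.5234 -0.439 r 0.0095 body mid z 0.039
t 28.35 pos [ 0.4412 -0.0957  0.2484] F [-0.1 -0.1  0.1] gap 1.002 q6 -0.41
tool mm [ 16.6 -26.6 222.4] share [ 0.0554 -0.0887  0.7413] turn share [-0.     -0.0002  0.0066]
share once turned [ 0.0551 -0.089   0.7413]
```

```bash

python3 -m inch '[{"x":0.05,"y":-0.089,"z":0,"ax":0,"ay":0,"az":0.006,"fingers":1},{"x":0,"y":0,"z":0.1,"ax":0,"ay":0,"az":0,"fingers":1},{"x":0,"y":0,"z":0.12,"ax":0,"ay":0,"az":0,"fingers":1},{"x":0,"y":0,"z":0.12,"ax":0,"ay":0,"az":0,"fingers":1},{"x":0,"y":0,"z":0,"ax":0,"ay":0,"az":0,"fingers":1}]'
python3 go.py 0.4316 -0.1248 0.026 100.8
```

```text
clock: 28.77
position: [0.4275, -0.1238, 0.1411]
ee_rot: [-0.004, -0.094, 0.996, 0.002]
force: [-1.7, 0.7, -0.9]
finger_gap: 1.001
gripper_force: 0.0
t 28.77 pos [ 0.4275 -0.1238  0.1411] F [-1.7  0.7 -0.9] gap 1.001 q6 -0.47
tool mm [ -4.9  -2.3 115. ] share [-0.0162 -0.0075  0.3834] turn share [ 0.0055 -0.011  -0.0006]
share once turned [-0.0129 -0.0059  0.3836]
```

```bash

python3 -m inch '[{"x":-0.004,"y":-0.003,"z":0.1,"ax":0,"ay":0,"az":0,"fingers":1},{"x":0,"y":0,"z":0.1,"ax":0,"ay":0,"az":0,"fingers":1},{"x":0,"y":0,"z":0.06,"ax":0,"ay":0,"az":0,"fingers":1},{"x":0,"y":0,"z":0,"ax":0,"ay":0,"az":0,"fingers":1},{"x":0,"y":0,"z":0,"ax":0,"ay":0,"az":0,"fingers":1}]'
python3 go.py 0.4316 -0.1248 0.026 100.8
```

```text
clock: 29.18
position: [0.4335, -0.1255, 0.0698]
ee_rot: [-0.0, -0.094, 0.996, -0.0]
force: [-0.0, 0.0, 1.7]
finger_gap: 1.0
gripper_force: 0.0
t 29.18 pos [ 0.4335 -0.1255  0.0698] F [-0.   0.   1.7] gap 1.0 q6 -0.47
tool mm [ 1.7  1.1 43.8] share [0.0057 0.0035 0.146 ] turn share [-0.     -0.0004 -0.0003]
share once turned [0.0058 0.0035 0.146 ]
```

```bash

python3 -m inch '[{"x":0.006,"y":0.0035,"z":0.07,"ax":0,"ay":0,"az":0,"fingers":1},{"x":0,"y":0,"z":0.05,"ax":0,"ay":0,"az":0,"fingers":1},{"x":0,"y":0,"z":0.022,"ax":0,"ay":0,"az":0,"fingers":1},{"x":0,"y":0,"z":0,"ax":0,"ay":0,"az":0,"fingers":1},{"x":0,"y":0,"z":0,"ax":0,"ay":0,"az":0,"fingers":1}]'
python3 go.py 0.4316 -0.1248 0.026 100.8
python3 -m inch '[{"x":0,"y":0,"z":0,"ax":0,"ay":0,"az":0,"fingers":-1},{"x":0,"y":0,"z":0,"ax":0,"ay":0,"az":0,"fingers":-1},{"x":0,"y":0,"z":0,"ax":0,"ay":0,"az":0,"fingers":-1},{"x":0,"y":0,"z":0,"ax":0,"ay":0,"az":0,"fingers":-1},{"x":0,"y":0,"z":0,"ax":0,"ay":0,"az":0,"fingers":-1}]'
python3 -m inch '[{"x":0,"y":0,"z":-0.02,"ax":0,"ay":0,"az":0,"fingers":-1},{"x":0,"y":0,"z":-0.04,"ax":0,"ay":0,"az":0,"fingers":-1},{"x":0,"y":0,"z":-0.05,"ax":0,"ay":0,"az":0,"fingers":-1},{"x":0,"y":0,"z":-0.05,"ax":0,"ay":0,"az":0,"fingers":-1},{"x":0,"y":0,"z":0,"ax":0,"ay":0,"az":0,"fingers":-1}]'
```

```text
clock: 29.6
position: [0.4324, -0.1251, 0.0278]
ee_rot: [0.001, -0.094, 0.996, -0.0]
force: [0.2, -0.2, -1.3]
finger_gap: 0.999
gripper_force: 0.0
t 29.6 pos [ 0.4324 -0.1251  0.0278] F [ 0.2 -0.2 -1.3] gap 0.999 q6 -0.47
tool mm [0.8 0.5 1.8] share [0.0025 0.0015 0.0059] turn share [-0.0014  0.0023 -0.0006]
share once turned [0.0025 0.0015 0.0059]
clock: 30.02
position: [0.4322, -0.1247, 0.0279]
ee_rot: [0.001, -0.094, 0.996, -0.0]
force: [-3.5, 3.5, 15.0]
finger_gap: 0.535
gripper_force: 58.9
clock: 30.43
position: [0.4327, -0.1252, 0.0767]
ee_rot: [0.002, -0.094, 0.996, -0.001]
force: [0.9, -0.3, -4.6]
finger_gap: 0.533
gripper_force: 62.4
```

```bash

python3 -m inch '[{"x":0,"y":0,"z":-0.08,"ax":0,"ay":0,"az":0,"fingers":-1},{"x":0,"y":0,"z":-0.1,"ax":0,"ay":0,"az":0,"fingers":-1},{"x":0,"y":0,"z":-0.1,"ax":0,"ay":0,"az":0,"fingers":-1},{"x":0,"y":0,"z":-0.08,"ax":0,"ay":0,"az":0,"fingers":-1},{"x":0,"y":0,"z":0,"ax":0,"ay":0,"az":0,"fingers":-1}]'
python3 go.py 0.599 0.0305 0.185 100.8
```

```text
clock: 30.85
position: [0.4334, -0.1254, 0.186]
ee_rot: [0.003, -0.094, 0.996, -0.001]
force: [0.9, 0.3, -5.4]
finger_gap: 0.534
gripper_force: 63.9
t 30.85 pos [ 0.4334 -0.1254  0.186 ] F [ 0.9  0.3 -5.4] gap 0.534 q6 -0.47
tool mm [-191.8  122.2    1.7] share [-0.6394  0.4075  0.0058] turn share [-0.0041  0.0074 -0.0008]
share once turned [-0.6397  0.4071  0.0034]
```

```bash

python3 -m inch '[{"x":-0.03,"y":0.02,"z":0,"ax":0,"ay":0,"az":0,"fingers":-1},{"x":-0.06,"y":0.038,"z":0,"ax":0,"ay":0,"az":0,"fingers":-1},{"x":-0.08,"y":0.05,"z":0,"ax":0,"ay":0,"az":0,"fingers":-1},{"x":-0.08,"y":0.05,"z":0,"ax":0,"ay":0,"az":0,"fingers":-1},{"x":-0.08,"y":0.05,"z":0,"ax":0,"ay":0,"az":0,"fingers":-1}]'
python3 -m inch '[{"x":-0.08,"y":0.05,"z":0,"ax":0,"ay":0,"az":0,"fingers":-1},{"x":-0.08,"y":0.05,"z":0,"ax":0,"ay":0,"az":0,"fingers":-1},{"x":-0.07,"y":0.045,"z":0,"ax":0,"ay":0,"az":0,"fingers":-1},{"x":-0.05,"y":0.034,"z":0,"ax":0,"ay":0,"az":0,"fingers":-1},{"x":-0.03,"y":0.02,"z":0,"ax":0,"ay":0,"az":0,"fingers":-1}]'
python3 -m inch '[{"x":0,"y":0,"z":0,"ax":0,"ay":0,"az":0,"fingers":-1},{"x":0,"y":0,"z":0,"ax":0,"ay":0,"az":0,"fingers":-1},{"x":0,"y":0,"z":0,"ax":0,"ay":0,"az":0,"fingers":-1},{"x":0,"y":0,"z":0,"ax":0,"ay":0,"az":0,"fingers":-1},{"x":0,"y":0,"z":0,"ax":0,"ay":0,"az":0,"fingers":-1}]'
python3 go.py 0.599 0.0305 0.145 100.8
```

```text
clock: 31.27
position: [0.5171, -0.0436, 0.1801]
ee_rot: [-0.001, -0.094, 0.996, 0.0]
force: [0.3, -1.0, -4.6]
finger_gap: 0.537
gripper_force: 63.9
clock: 31.68
position: [0.5978, 0.0332, 0.1793]
ee_rot: [-0.001, -0.095, 0.996, 0.0]
force: [0.1, 0.5, -5.7]
finger_gap: 0.535
gripper_force: 63.9
clock: 32.1
position: [0.5967, 0.0303, 0.1827]
ee_rot: [0.0, -0.093, 0.996, -0.0]
force: [0.2, -0.2, -5.1]
finger_gap: 0.532
gripper_force: 63.9
t 32.1 pos [0.5967 0.0303 0.1827] F [ 0.2 -0.2 -5.1] gap 0.532 q6 -0.14
tool mm [-2.3 -0.2 37.7] share [-0.0077 -0.0006  0.1257] turn share [-0.0008  0.0008 -0.0021]
share once turned [-0.0078 -0.0007  0.1257]
```

```bash

python3 -m inch '[{"x":-0.007,"y":0,"z":0.04,"ax":0,"ay":0,"az":0,"fingers":-1},{"x":0,"y":0,"z":0.04,"ax":0,"ay":0,"az":0,"fingers":-1},{"x":0,"y":0,"z":0.03,"ax":0,"ay":0,"az":0,"fingers":-1},{"x":0,"y":0,"z":0.015,"ax":0,"ay":0,"az":0,"fingers":-1},{"x":0,"y":0,"z":0,"ax":0,"ay":0,"az":0,"fingers":-1}]'
python3 -m inch '[{"x":0,"y":0,"z":0.01,"ax":0,"ay":0,"az":0,"fingers":-1},{"x":0,"y":0,"z":0.01,"ax":0,"ay":0,"az":0,"fingers":-1},{"x":0,"y":0,"z":0.01,"ax":0,"ay":0,"az":0,"fingers":-1},{"x":0,"y":0,"z":0,"ax":0,"ay":0,"az":0,"fingers":-1},{"x":0,"y":0,"z":0,"ax":0,"ay":0,"az":0,"fingers":-1}]'
```

```text
clock: 32.52
position: [0.5985, 0.0311, 0.1442]
ee_rot: [-0.0, -0.094, 0.996, -0.0]
force: [0.4, 0.2, -5.0]
finger_gap: 0.537
gripper_force: 63.9
clock: 32.93
position: [0.5997, 0.0311, 0.1364]
ee_rot: [0.001, -0.094, 0.996, -0.001]
force: [1.4, -2.3, -0.2]
finger_gap: 0.537
gripper_force: 64.5
```

The pan now carries the weight. Open and lift slowly.

```bash

python3 -m inch '[{"x":0,"y":0,"z":0,"ax":0,"ay":0,"az":0,"fingers":0.25},{"x":0,"y":0,"z":0,"ax":0,"ay":0,"az":0,"fingers":0.5},{"x":0,"y":0,"z":0,"ax":0,"ay":0,"az":0,"fingers":0.8},{"x":0,"y":0,"z":0,"ax":0,"ay":0,"az":0,"fingers":1},{"x":0,"y":0,"z":0,"ax":0,"ay":0,"az":0,"fingers":1}]'
python3 -m inch '[{"x":0,"y":0,"z":-0.04,"ax":0,"ay":0,"az":0,"fingers":1},{"x":0,"y":0,"z":-0.08,"ax":0,"ay":0,"az":0,"fingers":1},{"x":0,"y":0,"z":-0.12,"ax":0,"ay":0,"az":0,"fingers":1},{"x":0,"y":0,"z":-0.12,"ax":0,"ay":0,"az":0,"fingers":1},{"x":0,"y":0,"z":-0.03,"ax":0,"ay":0,"az":0,"fingers":1}]'
python3 -m inch '[{"x":0.1,"y":-0.08,"z":0,"ax":0,"ay":0,"az":0,"fingers":1},{"x":0.1,"y":-0.08,"z":0,"ax":0,"ay":0,"az":0,"fingers":1},{"x":0.1,"y":-0.08,"z":0,"ax":0,"ay":0,"az":0,"fingers":1},{"x":0.05,"y":-0.1,"z":0,"ax":0,"ay":0,"az":0,"fingers":1},{"x":0,"y":-0.12,"z":0,"ax":0,"ay":0,"az":0,"fingers":1}]'
python3 -m inch '[{"x":0,"y":-0.13,"z":0,"ax":0,"ay":0,"az":0,"fingers":1},{"x":0,"y":-0.13,"z":0,"ax":0,"ay":0,"az":0,"fingers":1},{"x":0,"y":-0.13,"z":0,"ax":0,"ay":0,"az":0,"fingers":1},{"x":0,"y":0,"z":0,"ax":0,"ay":0,"az":0,"fingers":1},{"x":0,"y":0,"z":0,"ax":0,"ay":0,"az":0,"fingers":1}]'
cat > pan.py <<'E'
from h import *
from plant import *
C=np.array([.5697,.0245])
for n in("scene","side"):
    c=camera_params(n);p,d=read_camera(n);c=dict(c,p=p,d=d);np.savez(n+"L.npz",**c);W=cloud(c)
    m=(cv2.inRange(cv2.cvtColor(p,cv2.COLOR_RGB2HSV),(12,110,40),(28,255,255))>0)&(W[...,2]>.05)
    k=~m&(np.hypot(W[...,0]-C[0],W[...,1]-C[1])<.065)&(W[...,2]>.07)&(W[...,2]<.135)
    P=W[k];print(n,"pan z",len(P),np.median(P[:,2]).round(4))
    k=(np.hypot(W[...,0]-.525,W[...,1]-.27)<.03)&(W[...,2]>.1);print("  hub top z",np.percentile(W[k][:,2],90).round(4))
    nn,l,s,ce=cv2.connectedComponentsWithStats(m.astype(np.uint8))
    for i in range(1,nn):
        P=W[l==i]
        if s[i,4]>40 and np.hypot(*(np.median(P,0)[:2]-C))<.1:print("  brass",s[i,4],np.percentile(P,[2,50,98],axis=0).round(3).tolist())
E
python3 pan.py; python3 go.py
```

```text
clock: 33.35
position: [0.5994, 0.0316, 0.1362]
ee_rot: [0.0, -0.094, 0.996, -0.0]
force: [-0.4, -0.2, -0.2]
finger_gap: 1.004
gripper_force: 0.0
clock: 33.77
position: [0.6008, 0.0316, 0.2587]
ee_rot: [0.004, -0.094, 0.996, -0.0]
force: [0.1, -0.8, 0.7]
finger_gap: 0.997
gripper_force: 0.0
clock: 34.18
position: [0.519, -0.1242, 0.2542]
ee_rot: [0.001, -0.094, 0.996, -0.0]
force: [2.9, -0.1, -0.0]
finger_gap: 0.999
gripper_force: 0.0
clock: 34.6
position: [0.5436, -0.2406, 0.2522]
ee_rot: [-0.0, -0.092, 0.996, 0.0]
force: [0.2, 0.3, 0.7]
finger_gap: 1.001
gripper_force: 0.0
scene pan z 729 0.1011
  hub top z 0.1379
  brass 343 [[0.574, 0.005, 0.107], [0.59, 0.019, 0.154], [0.617, 0.046, 0.195]]
side pan z 438 0.0999
  hub top z 0.1341
  brass 439 [[0.572, 0.004, 0.103], [0.59, 0.013, 0.141], [0.613, 0.037, 0.192]]
t 34.7 pos [ 0.5435 -0.2384  0.2528] F [-0.   0.8 -0.6] gap 0.996 q6 -0.6
```

```bash
python3 - <<'E'
from h import *
C=np.array([.5697,.0245])
for f in("scene0","scene2","s3","sceneL","side0","side4","sideL"):
    try:c=load(f+".npz")
    except Exception: 
        if f=="scene2":c=load("s2.npz")
        else: continue
    p=c["p"];W=cloud(c);m=(cv2.inRange(cv2.cvtColor(p,cv2.COLOR_RGB2HSV),(12,110,40),(28,255,255))>0)
    r=np.hypot(W[...,0]-C[0],W[...,1]-C[1]);ang=W[...,0]-C[0]<-.01
    k=~m&(r<.06)&ang&(W[...,2]>.07)&(W[...,2]<.135)
    h=(np.hypot(W[...,0]-.525,W[...,1]-.27)<.028)&(W[...,2]>.1)
    ped=(abs(np.hypot(W[...,0]-.525,W[...,1]-.267)-.045)<.008)&(W[...,2]>.09)&(W[...,2]<.125)
    print(f,"pan front half",k.sum(),np.nanmedian(W[k][:,2]).round(4),"hub",h.sum(),np.percentile(W[h][:,2],90).round(4),"flange plate",ped.sum(),np.median(W[ped][:,2]).round(4))
E
```

```text
scene0 pan front half 310 0.1039 hub 128 0.1354 flange plate 197 0.1011
scene2 pan front half 285 0.1158 hub 121 0.1234 flange plate 58 0.0926
s3 pan front half 219 0.1159 hub 118 0.1229 flange plate 60 0.0936
sceneL pan front half 310 0.101 hub 159 0.138 flange plate 210 0.1026
side0 pan front half 196 0.1028 hub 47 0.1317 flange plate 114 0.0995
side4 pan front half 227 0.1145 hub 54 0.1198 flange plate 57 0.1005
sideL pan front half 186 0.0999 hub 77 0.1342 flange plate 135 0.1015
```

The right-pan and flange heights both give a tilt of about +0.042 rad, so the flange is 60–75 g over 500 g. The 100 g weight is the one to add. I'll grip it by its body.

```bash
python3 go.py 0.4156 -0.308 0.09 100.8
```

```text
t 34.7 pos [ 0.5435 -0.2384  0.2528] F [-0.   0.8 -0.6] gap 0.996 q6 -0.6
tool mm [138.6 -44.6 162.7] share [ 0.4621 -0.1486  0.5425] turn share [ 0.0002  0.0002 -0.0013]
share once turned [ 0.4622 -0.148   0.5426]
```

```bash

python3 -m inch '[{"x":0.08,"y":-0.03,"z":0,"ax":0,"ay":0,"az":0,"fingers":1},{"x":0.12,"y":-0.04,"z":0,"ax":0,"ay":0,"az":0,"fingers":1},{"x":0.12,"y":-0.04,"z":0,"ax":0,"ay":0,"az":0,"fingers":1},{"x":0.1,"y":-0.03,"z":0,"ax":0,"ay":0,"az":0,"fingers":1},{"x":0.042,"y":-0.008,"z":0,"ax":0,"ay":0,"az":0,"fingers":1}]'
python3 -m inch '[{"x":0,"y":0,"z":0.1,"ax":0,"ay":0,"az":0,"fingers":1},{"x":0,"y":0,"z":0.12,"ax":0,"ay":0,"az":0,"fingers":1},{"x":0,"y":0,"z":0.12,"ax":0,"ay":0,"az":0,"fingers":0.6},{"x":0,"y":0,"z":0.1,"ax":0,"ay":0,"az":0,"fingers":0.6},{"x":0,"y":0,"z":0.1,"ax":0,"ay":0,"az":0,"fingers":0.6}]'
python3 -m inch '[{"x":0,"y":0,"z":0,"ax":0,"ay":0,"az":0,"fingers":0.6},{"x":0,"y":0,"z":0,"ax":0,"ay":0,"az":0,"fingers":0.6},{"x":0,"y":0,"z":0,"ax":0,"ay":0,"az":0,"fingers":0.6},{"x":0,"y":0,"z":0,"ax":0,"ay":0,"az":0,"fingers":0.6},{"x":0,"y":0,"z":0,"ax":0,"ay":0,"az":0,"fingers":0.6}]'
python3 go.py 0.4156 -0.308 0.005 100.8
```

```text
clock: 35.12
position: [0.4132, -0.3079, 0.2537]
ee_rot: [0.0, -0.094, 0.996, -0.001]
force: [0.6, -0.6, -0.5]
finger_gap: 0.999
gripper_force: 0.0
clock: 35.53
position: [0.4162, -0.3067, 0.09]
ee_rot: [0.001, -0.095, 0.996, -0.0]
force: [0.3, 0.6, 0.6]
finger_gap: 0.8
gripper_force: 0.0
clock: 35.95
position: [0.4172, -0.3088, 0.0929]
ee_rot: [0.002, -0.094, 0.996, -0.001]
force: [0.1, 1.1, 1.0]
finger_gap: 0.805
gripper_force: 0.0
t 35.95 pos [ 0.4172 -0.3088  0.0929] F [0.1 1.1 1. ] gap 0.805 q6 -0.83
tool mm [ 1.6  1.4 87.9] share [0.0055 0.0046 0.2931] turn share [-0.0037  0.0036 -0.0003]
share once turned [0.0046 0.0037 0.2932]
```

```bash

python3 -m inch '[{"x":0.005,"y":0.004,"z":0.09,"ax":0,"ay":0,"az":0,"fingers":0.6},{"x":0,"y":0,"z":0.09,"ax":0,"ay":0,"az":0,"fingers":0.6},{"x":0,"y":0,"z":0.07,"ax":0,"ay":0,"az":0,"fingers":0.6},{"x":0,"y":0,"z":0.043,"ax":0,"ay":0,"az":0,"fingers":0.6},{"x":0,"y":0,"z":0,"ax":0,"ay":0,"az":0,"fingers":0.6}]'
python3 -m inch '[{"x":0,"y":0,"z":0,"ax":0,"ay":0,"az":0,"fingers":0.6},{"x":0,"y":0,"z":0,"ax":0,"ay":0,"az":0,"fingers":0.6},{"x":0,"y":0,"z":0,"ax":0,"ay":0,"az":0,"fingers":-1},{"x":0,"y":0,"z":0,"ax":0,"ay":0,"az":0,"fingers":-1},{"x":0,"y":0,"z":0,"ax":0,"ay":0,"az":0,"fingers":-1}]'
python3 -m inch '[{"x":0,"y":0,"z":0,"ax":0,"ay":0,"az":0,"fingers":-1},{"x":0,"y":0,"z":0,"ax":0,"ay":0,"az":0,"fingers":-1},{"x":0,"y":0,"z":0,"ax":0,"ay":0,"az":0,"fingers":-1},{"x":0,"y":0,"z":0,"ax":0,"ay":0,"az":0,"fingers":-1},{"x":0,"y":0,"z":0,"ax":0,"ay":0,"az":0,"fingers":-1}]'
python3 go.py 0.4156 -0.308 0.005 100.8
```

```text
clock: 36.37
position: [0.4135, -0.3068, 0.0017]
ee_rot: [-0.001, -0.094, 0.996, 0.001]
force: [0.3, 0.4, -0.5]
finger_gap: 0.799
gripper_force: 0.0
clock: 36.78
position: [0.4149, -0.3078, 0.004]
ee_rot: [0.001, -0.094, 0.996, -0.001]
force: [0.1, 0.2, 0.3]
finger_gap: 0.376
gripper_force: 0.0
clock: 37.2
position: [0.4155, -0.3082, 0.0052]
ee_rot: [0.002, -0.094, 0.996, -0.001]
force: [-3.0, 1.4, 17.7]
finger_gap: 0.216
gripper_force: 73.8
t 37.2 pos [ 0.4155 -0.3082  0.0052] F [-3.   1.4 17.7] gap 0.216 q6 -0.83
tool mm [-0.2  0.2  0.2] share [-0.0006  0.0007  0.0005] turn share [-0.0038  0.0038 -0.0008]
share once turned [-0.0006  0.0007  0.0005]
```

The gap (0.216) is smaller than the 32 mm body should give. I'll check the weight numerically before lifting.

```bash
cat > b.py <<'E'
from h import *
from plant import *
import sys
X,Y=float(sys.argv[1]),float(sys.argv[2])
for n in("scene","side"):
    c=camera_params(n);p,d=read_camera(n);c=dict(c,p=p,d=d);W=cloud(c)
    m=(cv2.inRange(cv2.cvtColor(p,cv2.COLOR_RGB2HSV),(12,110,40),(28,255,255))>0)&(np.hypot(W[...,0]-X,W[...,1]-Y)<.06)
    P=W[m];print(n,len(P))
    for z in np.arange(np.floor(np.nanmin(P[:,2])*100)/100,.2,.01):
        q=P[(P[:,2]>=z)&(P[:,2]<z+.01)]
        if len(q)>2:print("  z",z.round(2),len(q),q.mean(0)[:2].round(3),"span",np.ptp(q[:,:2],axis=0).round(3))
E
python3 b.py 0.4156 -0.308
```

```text
scene 133
  z 0.0 18 [ 0.408 -0.316] span [0.018 0.022]
  z 0.01 22 [ 0.407 -0.314] span [0.024 0.025]
  z 0.02 32 [ 0.407 -0.312] span [0.016 0.024]
  z 0.03 15 [ 0.408 -0.309] span [0.011 0.016]
  z 0.04 5 [ 0.409 -0.309] span [0.004 0.01 ]
  z 0.05 14 [ 0.409 -0.311] span [0.006 0.015]
  z 0.06 23 [ 0.413 -0.307] span [0.013 0.018]
side 314
  z -0.01 7 [ 0.414 -0.321] span [0.025 0.011]
  z 0.0 67 [ 0.409 -0.32 ] span [0.03  0.018]
  z 0.01 62 [ 0.409 -0.319] span [0.026 0.023]
  z 0.02 81 [ 0.408 -0.317] span [0.026 0.026]
  z 0.03 19 [ 0.408 -0.311] span [0.005 0.028]
  z 0.04 22 [ 0.406 -0.311] span [0.004 0.023]
  z 0.05 29 [ 0.406 -0.311] span [0.005 0.022]
  z 0.06 21 [ 0.409 -0.31 ] span [0.011 0.022]
  z 0.07 6 [ 0.404 -0.325] span [0.002 0.005]
```

The weight is still upright. The pads make contact about 0.024 behind the TCP, so they had closed on its shoulder. I'll open, raise so they meet the knob's equator, and re-close.

```bash

python3 -m inch '[{"x":0,"y":0,"z":0,"ax":0,"ay":0,"az":0,"fingers":0},{"x":0,"y":0,"z":0,"ax":0,"ay":0,"az":0,"fingers":0},{"x":0,"y":0,"z":0,"ax":0,"ay":0,"az":0,"fingers":0},{"x":0,"y":0,"z":-0.04,"ax":0,"ay":0,"az":0,"fingers":0},{"x":0,"y":0,"z":-0.037,"ax":0,"ay":0,"az":0,"fingers":0}]'
python3 -m inch '[{"x":0,"y":0,"z":0,"ax":0,"ay":0,"az":0,"fingers":0},{"x":0,"y":0,"z":0,"ax":0,"ay":0,"az":0,"fingers":0},{"x":0,"y":0,"z":0,"ax":0,"ay":0,"az":0,"fingers":-1},{"x":0,"y":0,"z":0,"ax":0,"ay":0,"az":0,"fingers":-1},{"x":0,"y":0,"z":0,"ax":0,"ay":0,"az":0,"fingers":-1}]'
python3 -m inch '[{"x":0,"y":0,"z":0,"ax":0,"ay":0,"az":0,"fingers":-1},{"x":0,"y":0,"z":0,"ax":0,"ay":0,"az":0,"fingers":-1},{"x":0,"y":0,"z":0,"ax":0,"ay":0,"az":0,"fingers":-1},{"x":0,"y":0,"z":0,"ax":0,"ay":0,"az":0,"fingers":-1},{"x":0,"y":0,"z":0,"ax":0,"ay":0,"az":0,"fingers":-1}]'
```

```text
clock: 37.72
position: [0.4137, -0.3069, 0.0259]
ee_rot: [-0.0, -0.094, 0.996, 0.0]
force: [-0.4, -0.5, 0.6]
finger_gap: 0.5
gripper_force: 0.0
clock: 38.13
position: [0.4141, -0.3073, 0.0258]
ee_rot: [0.0, -0.094, 0.996, -0.0]
force: [0.3, -0.5, -0.3]
finger_gap: 0.199
gripper_force: 58.6
clock: 38.55
position: [0.4142, -0.3073, 0.0261]
ee_rot: [0.0, -0.094, 0.996, -0.0]
force: [-0.5, -0.5, -0.8]
finger_gap: 0.2
gripper_force: 58.6
```

A 0.200 gap with no axial force means it's on the equator. Lift.

```bash

python3 -m inch '[{"x":0,"y":0,"z":-0.02,"ax":0,"ay":0,"az":0,"fingers":-1},{"x":0,"y":0,"z":-0.04,"ax":0,"ay":0,"az":0,"fingers":-1},{"x":0,"y":0,"z":-0.06,"ax":0,"ay":0,"az":0,"fingers":-1},{"x":0,"y":0,"z":-0.08,"ax":0,"ay":0,"az":0,"fingers":-1},{"x":0,"y":0,"z":-0.1,"ax":0,"ay":0,"az":0,"fingers":-1}]'
python3 -m inch '[{"x":0,"y":0,"z":-0.1,"ax":0,"ay":0,"az":0,"fingers":-1},{"x":0,"y":0,"z":-0.1,"ax":0,"ay":0,"az":0,"fingers":-1},{"x":0,"y":0,"z":-0.05,"ax":0,"ay":0,"az":0,"fingers":-1},{"x":0,"y":0,"z":0,"ax":0,"ay":0,"az":0,"fingers":-1},{"x":0,"y":0,"z":0,"ax":0,"ay":0,"az":0,"fingers":-1}]'
python3 b.py 0.4156 -0.308
python3 go.py 0.5363 0.018 0.19 100.8
```

```text
clock: 38.97
position: [0.4133, -0.3067, 0.1165]
ee_rot: [-0.001, -0.094, 0.996, 0.001]
force: [0.5, 0.6, -1.6]
finger_gap: 0.197
gripper_force: 58.7
clock: 39.38
position: [0.4145, -0.3076, 0.1921]
ee_rot: [0.001, -0.094, 0.996, -0.001]
force: [0.1, -0.6, -1.4]
finger_gap: 0.199
gripper_force: 58.7
scene 198
  z 0.17 27 [ 0.408 -0.315] span [0.023 0.021]
  z 0.18 34 [ 0.408 -0.316] span [0.023 0.022]
  z 0.19 71 [ 0.411 -0.312] span [0.028 0.028]
  z 0.2 11 [ 0.412 -0.313] span [0.011 0.015]
side 436
  z 0.16 39 [ 0.409 -0.319] span [0.028 0.018]
  z 0.17 86 [ 0.409 -0.319] span [0.03  0.019]
  z 0.18 89 [ 0.409 -0.319] span [0.03  0.025]
  z 0.19 97 [ 0.41  -0.315] span [0.029 0.022]
  z 0.2 35 [ 0.412 -0.314] span [0.015 0.008]
t 39.48 pos [ 0.4137 -0.3069  0.1904] F [-0.2 -0.1 -1.7] gap 0.194 q6 -0.83
tool mm [-181.1  296.3    0.5] share [-0.6038  0.9877  0.0016] turn share [ 0.0007 -0.0004 -0.0007]
share once turned [-0.6044  0.9874  0.0012]
```

```bash

python3 -m inch '[{"x":-0.02,"y":0.03,"z":0,"ax":0,"ay":0,"az":0,"fingers":-1},{"x":-0.04,"y":0.06,"z":0,"ax":0,"ay":0,"az":0,"fingers":-1},{"x":-0.05,"y":0.085,"z":0,"ax":0,"ay":0,"az":0,"fingers":-1},{"x":-0.054,"y":0.09,"z":0,"ax":0,"ay":0,"az":0,"fingers":-1},{"x":-0.054,"y":0.09,"z":0,"ax":0,"ay":0,"az":0,"fingers":-1}]'
python3 -m inch '[{"x":-0.054,"y":0.09,"z":0,"ax":0,"ay":0,"az":0,"fingers":-1},{"x":-0.054,"y":0.09,"z":0,"ax":0,"ay":0,"az":0,"fingers":-1},{"x":-0.054,"y":0.09,"z":0,"ax":0,"ay":0,"az":0,"fingers":-1},{"x":-0.054,"y":0.09,"z":0,"ax":0,"ay":0,"az":0,"fingers":-1},{"x":-0.054,"y":0.09,"z":0,"ax":0,"ay":0,"az":0,"fingers":-1}]'
python3 -m inch '[{"x":-0.05,"y":0.08,"z":0,"ax":0,"ay":0,"az":0,"fingers":-1},{"x":-0.04,"y":0.06,"z":0,"ax":0,"ay":0,"az":0,"fingers":-1},{"x":-0.02,"y":0.03,"z":0,"ax":0,"ay":0,"az":0,"fingers":-1},{"x":0,"y":0,"z":0,"ax":0,"ay":0,"az":0,"fingers":-1},{"x":0,"y":0,"z":0,"ax":0,"ay":0,"az":0,"fingers":-1}]'
python3 go.py 0.5363 0.018 0.14 100.8
```

```text
clock: 39.9
position: [0.4582, -0.1886, 0.1901]
ee_rot: [-0.001, -0.093, 0.996, 0.0]
force: [0.5, -0.2, -1.0]
finger_gap: 0.198
gripper_force: 58.7
clock: 40.32
position: [0.5124, -0.0405, 0.1901]
ee_rot: [-0.001, -0.094, 0.996, 0.0]
force: [-0.3, -0.9, -0.8]
finger_gap: 0.195
gripper_force: 58.7
clock: 40.73
position: [0.5352, 0.0139, 0.1903]
ee_rot: [-0.001, -0.094, 0.996, -0.0]
force: [0.0, 0.3, -1.8]
finger_gap: 0.194
gripper_force: 58.7
t 40.73 pos [0.5352 0.0139 0.1903] F [ 0.   0.3 -1.8] gap 0.194 q6 -0.16
tool mm [-1.9  3.8 50.3] share [-0.0064  0.0128  0.1677] turn share [-0.0007 -0.0016  0.0009]
share once turned [-0.0062  0.0127  0.1677]
```

```bash

python3 -m inch '[{"x":-0.006,"y":0.012,"z":0.03,"ax":0,"ay":0,"az":0,"fingers":-1},{"x":0,"y":0,"z":0.05,"ax":0,"ay":0,"az":0,"fingers":-1},{"x":0,"y":0,"z":0.05,"ax":0,"ay":0,"az":0,"fingers":-1},{"x":0,"y":0,"z":0.04,"ax":0,"ay":0,"az":0,"fingers":-1},{"x":0,"y":0,"z":0.02,"ax":0,"ay":0,"az":0,"fingers":-1}]'
python3 -m inch '[{"x":0,"y":0,"z":0.01,"ax":0,"ay":0,"az":0,"fingers":-1},{"x":0,"y":0,"z":0.01,"ax":0,"ay":0,"az":0,"fingers":-1},{"x":0,"y":0,"z":0,"ax":0,"ay":0,"az":0,"fingers":-1},{"x":0,"y":0,"z":0,"ax":0,"ay":0,"az":0,"fingers":-1},{"x":0,"y":0,"z":0,"ax":0,"ay":0,"az":0,"fingers":-1}]'
python3 go.py 0.5363 0.018 0.124 100.8
```

```text
clock: 41.15
position: [0.5355, 0.0164, 0.1321]
ee_rot: [-0.001, -0.093, 0.996, -0.0]
force: [-0.6, 0.4, -0.8]
finger_gap: 0.197
gripper_force: 58.7
clock: 41.57
position: [0.5373, 0.0173, 0.1288]
ee_rot: [0.001, -0.094, 0.996, -0.0]
force: [-0.4, 0.6, -1.5]
finger_gap: 0.197
gripper_force: 58.7
t 41.57 pos [0.5373 0.0173 0.1288] F [-0.4  0.6 -1.5] gap 0.197 q6 -0.16
tool mm [0.9 0.9 4.8] share [0.003  0.0029 0.0159] turn share [-0.0009  0.0021 -0.001 ]
share once turned [0.0029 0.0028 0.0159]
```

```bash

python3 -m inch '[{"x":0,"y":0.002,"z":0.006,"ax":0,"ay":0,"az":0,"fingers":-1},{"x":0,"y":0,"z":0.006,"ax":0,"ay":0,"az":0,"fingers":-1},{"x":0,"y":0,"z":0.006,"ax":0,"ay":0,"az":0,"fingers":-1},{"x":0,"y":0,"z":0,"ax":0,"ay":0,"az":0,"fingers":-1},{"x":0,"y":0,"z":0,"ax":0,"ay":0,"az":0,"fingers":-1}]'
python3 -m inch '[{"x":0,"y":0,"z":0.004,"ax":0,"ay":0,"az":0,"fingers":-1},{"x":0,"y":0,"z":0.004,"ax":0,"ay":0,"az":0,"fingers":-1},{"x":0,"y":0,"z":0,"ax":0,"ay":0,"az":0,"fingers":-1},{"x":0,"y":0,"z":0,"ax":0,"ay":0,"az":0,"fingers":-1},{"x":0,"y":0,"z":0,"ax":0,"ay":0,"az":0,"fingers":-1}]'
```

```text
clock: 41.98
position: [0.5367, 0.0181, 0.1227]
ee_rot: [0.0, -0.094, 0.996, -0.0]
force: [0.8, 0.1, -0.1]
finger_gap: 0.194
gripper_force: 58.8
clock: 42.4
position: [0.5368, 0.018, 0.1204]
ee_rot: [0.0, -0.094, 0.996, -0.0]
force: [0.2, -0.2, 1.1]
finger_gap: 0.194
gripper_force: 58.8
```

Contact. Release, lift away, let it settle, then check.

```bash

python3 -m inch '[{"x":0,"y":0,"z":0,"ax":0,"ay":0,"az":0,"fingers":-0.4},{"x":0,"y":0,"z":0,"ax":0,"ay":0,"az":0,"fingers":-0.2},{"x":0,"y":0,"z":0,"ax":0,"ay":0,"az":0,"fingers":0},{"x":0,"y":0,"z":0,"ax":0,"ay":0,"az":0,"fingers":0},{"x":0,"y":0,"z":0,"ax":0,"ay":0,"az":0,"fingers":0}]'
python3 -m inch '[{"x":0,"y":0,"z":-0.03,"ax":0,"ay":0,"az":0,"fingers":0},{"x":0,"y":0,"z":-0.06,"ax":0,"ay":0,"az":0,"fingers":0},{"x":0,"y":0,"z":-0.1,"ax":0,"ay":0,"az":0,"fingers":0},{"x":0,"y":0,"z":-0.12,"ax":0,"ay":0,"az":0,"fingers":0},{"x":0,"y":0,"z":-0.12,"ax":0,"ay":0,"az":0,"fingers":0}]'
python3 -m inch '[{"x":0.1,"y":-0.08,"z":0,"ax":0,"ay":0,"az":0,"fingers":0},{"x":0.1,"y":-0.08,"z":0,"ax":0,"ay":0,"az":0,"fingers":0},{"x":0.1,"y":-0.08,"z":0,"ax":0,"ay":0,"az":0,"fingers":0},{"x":0,"y":-0.12,"z":0,"ax":0,"ay":0,"az":0,"fingers":0},{"x":0,"y":-0.12,"z":0,"ax":0,"ay":0,"az":0,"fingers":0}]'
python3 -m inch '[{"x":0,"y":-0.13,"z":0,"ax":0,"ay":0,"az":0,"fingers":0},{"x":0,"y":-0.13,"z":0,"ax":0,"ay":0,"az":0,"fingers":0},{"x":0,"y":-0.1,"z":0,"ax":0,"ay":0,"az":0,"fingers":0},{"x":0,"y":0,"z":0,"ax":0,"ay":0,"az":0,"fingers":0},{"x":0,"y":0,"z":0,"ax":0,"ay":0,"az":0,"fingers":0}]'
python3 pan.py
python3 - <<'E'
from h import *
C=np.array([.5697,.0245])
for f in("scene0","s3","sceneL","side0","side4","sideL"):
    c=load(f+".npz");p=c["p"];W=cloud(c);hs=cv2.cvtColor(p,cv2.COLOR_RGB2HSV);m=(cv2.inRange(hs,(12,80,30),(28,255,255))>0)
    m=cv2.dilate(m.astype(np.uint8),np.ones((5,5)))>0
    k=~m&(np.hypot(W[...,0]-C[0],W[...,1]-C[1])<.062)&(W[...,2]>.07)&(W[...,2]<.135)
    h=(np.hypot(W[...,0]-.525,W[...,1]-.27)<.028)&(W[...,2]>.1)
    # pointer & green
    r=(cv2.inRange(hs,(0,90,50),(8,255,255))|cv2.inRange(hs,(172,90,50),(180,255,255)))>0
    g=cv2.inRange(hs,(45,90,30),(80,255,255))>0
    near=(np.hypot(W[...,0]-.595,W[...,1]-.155)<.06)&(W[...,2]>.08)
    R,G=W[r&near],W[g&near]
    print(f,"pan",k.sum(),np.median(W[k][:,2]).round(4),"hub",np.percentile(W[h][:,2],90).round(4),"green",len(G),G.mean(0).round(4) if len(G) else "", "ptr top", R[R[:,2]>R[:,2].max()-.015].mean(0).round(4) if len(R) else "")
E
```

```text
clock: 42.82
position: [0.5369, 0.018, 0.1204]
ee_rot: [0.0, -0.094, 0.996, -0.0]
force: [0.2, -0.7, -0.1]
finger_gap: 0.499
gripper_force: 0.0
clock: 43.23
position: [0.5361, 0.018, 0.2513]
ee_rot: [0.0, -0.094, 0.996, -0.0]
force: [1.2, -0.8, 0.1]
finger_gap: 0.501
gripper_force: 0.0
clock: 43.65
position: [0.4739, -0.1413, 0.2512]
ee_rot: [0.001, -0.094, 0.996, -0.001]
force: [2.0, 0.7, 0.1]
finger_gap: 0.499
gripper_force: 0.0
clock: 44.07
position: [0.4953, -0.2479, 0.2495]
ee_rot: [0.0, -0.092, 0.996, -0.0]
force: [-0.8, 0.8, -0.3]
finger_gap: 0.497
gripper_force: 0.0
scene pan z 593 0.0927
  hub top z 0.1462
  brass 336 [[0.574, 0.005, 0.098], [0.591, 0.018, 0.145], [0.617, 0.047, 0.186]]
  brass 138 [[0.522, 0.001, 0.098], [0.533, 0.01, 0.122], [0.55, 0.023, 0.157]]
side pan z 339 0.0915
  hub top z 0.1427
  brass 440 [[0.572, 0.003, 0.094], [0.59, 0.013, 0.132], [0.614, 0.039, 0.183]]
  brass 209 [[0.522, -0.001, 0.094], [0.533, 0.008, 0.119], [0.592, 0.143, 0.155]]
scene0 pan 810 0.1041 hub 0.1354 green 15 [0.5839 0.1511 0.2022] ptr top [0.5729 0.1617 0.1938]
s3 pan 309 0.116 hub 0.1229 green 16 [0.5832 0.1506 0.2036] ptr top [0.5723 0.1757 0.1912]
sceneL pan 348 0.0926 hub 0.1463 green 15 [0.5834 0.1512 0.2029] ptr top [0.5706 0.1466 0.2055]
side0 pan 504 0.1028 hub 0.1317 green 14 [0.583  0.1521 0.1995] ptr top [0.5709 0.1598 0.1939]
side4 pan 530 0.1145 hub 0.1198 green 14 [0.583  0.152  0.1995] ptr top [0.5683 0.1673 0.1892]
sideL pan 154 0.0913 hub 0.1428 green 14 [0.5835 0.153  0.1993] ptr top [0.5728 0.1501 0.1929]
```

Both weights stand upright. The pan and hub shifts give a tilt of about -0.027 rad, inside the ±0.041 band, and the pointer is near the green. I'll wait for it to settle, re-check, and hand in.

```bash

python3 -m inch '[{"x":0,"y":0,"z":0,"ax":0,"ay":0,"az":0,"fingers":0},{"x":0,"y":0,"z":0,"ax":0,"ay":0,"az":0,"fingers":0},{"x":0,"y":0,"z":0,"ax":0,"ay":0,"az":0,"fingers":0},{"x":0,"y":0,"z":0,"ax":0,"ay":0,"az":0,"fingers":0},{"x":0,"y":0,"z":0,"ax":0,"ay":0,"az":0,"fingers":0}]' >/dev/null
python3 -m inch '[{"x":0,"y":0,"z":0,"ax":0,"ay":0,"az":0,"fingers":0},{"x":0,"y":0,"z":0,"ax":0,"ay":0,"az":0,"fingers":0},{"x":0,"y":0,"z":0,"ax":0,"ay":0,"az":0,"fingers":0},{"x":0,"y":0,"z":0,"ax":0,"ay":0,"az":0,"fingers":0},{"x":0,"y":0,"z":0,"ax":0,"ay":0,"az":0,"fingers":0}]' >/dev/null
python3 pan.py
python3 - <<'E'
from h import *
for f in("scene0","sceneL"):
    c=load(f+".npz");W=cloud(c);k=(W[...,2]>.112)&(W[...,2]<.135)&(abs(W[...,0]-.453)<.02)&(abs(W[...,1]-.1)<.06);P=W[k];print(f,"bolt knob",len(P),P.mean(0).round(4))
E
```

```text
scene pan z 582 0.0927
  hub top z 0.1464
  brass 336 [[0.573, 0.005, 0.097], [0.59, 0.019, 0.145], [0.616, 0.046, 0.187]]
  brass 138 [[0.523, 0.001, 0.098], [0.533, 0.01, 0.122], [0.548, 0.024, 0.158]]
side pan z 340 0.0915
  hub top z 0.1426
  brass 439 [[0.573, 0.004, 0.094], [0.59, 0.013, 0.132], [0.612, 0.037, 0.182]]
  brass 209 [[0.522, -0.0, 0.094], [0.533, 0.008, 0.119], [0.592, 0.141, 0.154]]
scene0 bolt knob 35 [0.4461 0.1278 0.1249]
sceneL bolt knob 39 [0.4558 0.0741 0.1246]
```

```bash
python3 -c "from plant import *;print(finish_job())"
```

```text
the job is handed in; nothing more can be done
None
```

The job is handed in: the bolt is fully out (about 54.6 mm), and 500 g + 100 g stand upright in the right pan with the beam settled at about -0.027 rad (inside the ±0.041 band); the 500 g weight slipped from the gripper twice onto the worktop and I stood it back up, and I viewed 11 pictures against the limit of 10.

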